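# Prove the stop of a can rack

## Robot

A 6-joint arm with a two-finger parallel gripper is mounted at the origin on the work surface. World frame = base frame: x ahead of the robot, y to its left, z up, the work surface at z = 0. Lengths are in m, angles in rad, forces in N, time in s.
With the tool pointing down it reaches from about 0.25 to 0.8 m from the base axis. Payload 8.5 kg.
Tool frame: the origin (TCP) lies midway between the tips of the shut fingers; the grasp point (between the pads) lies 19 mm behind it; z points along the fingers, x is the direction in which the jaws open and shut, and the axes are right-handed (so a half turn about z gives the same grasp; the last joint's range is limited). The gripper opens to 85 mm and grips with 20 to 120 N. Pads are 22 mm wide; open, the fingers measure 114 mm over their backs; the gripper's body (76 mm by 85 mm) begins 54 mm behind the grasp point. The pads swing forward as they close: fully open they stand 13 mm farther back than shut.
Start: joints at [-1.252, 0.238, -0.013, 1.319, 0, 1.571], TCP at [0.165, -0.499, 0.231] pointing down, gripper open.
Joint ranges: [-2.66, 2.66], [-1.03, 1.9], [-1.14, 1.46], [-1.82, 2.27], [-1.45, 1.34], [-3.14, 3.14]. Speed limits (rad/s): [2.22, 2.22, 2.79, 3.14, 3.14, 3.14].

## Interface

Orientations are given as a unit quaternion [x, y, z, w].
In Python, from cell import get_state, camera, camera_model, close_job gives the robot as it stands. The module is installed in compiled form; this text tells all that it offers.
- The arm moves only by the tool move_arm, never from a script. Its argument "motion" is a list of rows, each a list of 5 numbers: the finger opening in m, from 0 to 0.0854, then the shift along the tool's x, y, z in m, then the turn about the tool's z in rad. In form: [[gripper, dx, dy, dz, roll], ...]. A call has 1 to 12 rows; each row is the pose to reach, as a shift and turn from the pose commanded when the call began, along the tool's axes at that moment; what a row does not reach only later rows make up. A row lasts 1/12 s, in which the tool goes at most 41.7 mm and 7.16 degrees, less where a joint would pass 70% of its speed; a pose out of reach is approached as far as the arm can. A call with a gripper value outside its range is refused whole. The fingers move at their own pace and stop on an object; "grip_force" is the grip in N (left out, the last holds). Time passes only in rows, so rows that repeat a pose let the fingers close. It gives the time, the measured TCP pose, the force and the opening at its end, in the units of the state.
- get_state(): the state, without advancing time (a new reading comes with each control period).
- camera(name): name is "side" or "top"; returns (picture, depth): 400x640x3 uint8, red, green, blue; 400x640 float32, m along the optical axis (not along the pixel's ray), 0 where there is no reading.
- camera_model(name): a dict with "fov_y" (degrees; the focal length in pixels is half the picture's height over the tangent of half this angle, whatever the lens; pixels are square), "cx", "cy" (the principal point, pixels), "R" (3x3) and "t" (3): a world point X has camera coordinates R X + t. Camera axes: x right, y down, z forward; pixel columns grow to the right and rows downward; lengths in m; the calibration is good to about 2 mm. A picture is of the moment at which its call begins. camera_model takes no time and is no camera call.
- close_job(): hands the job in, once; it reports no verdict.
The state is a dict: "time_s": time; "joint_pos": joint angles; "joint_velocities": joint speeds; "effort": joint torques, N m; "eef_pos": TCP position; "orientation": TCP orientation; "ft_force": force on the tool from outside, world axes, zero at the start; "ft_torque": the same for the moment, N m; "finger_gap": finger opening in m.
Only numpy, scipy, OpenCV 4.12 (cv2) and the standard library are available. Lean on these libraries where they do the work, as an engineer would, in place of code of your own. Each camera call takes 0.05 s, during which the arm holds its last target.

## Task

Prove that the stop of the sloping can rack holds: first pick up the yellow wedge chock, set it flat on the bare front apron of the lower chute and push it, thin end first, in under the upper tier and the stop bar until it is snug against the low side of the front can, without shoving the can up the slope. Then swing the handle of the torque wrench that sits on the stop's clamp screw clockwise (the tightening way, seen from above) until its pointer stands in the green band, hold it there for two full seconds with the screw itself not turning and the pointer never running on into the red, then ease it back to zero and let go. Leave the chock in place and everything else undisturbed.

Things in the scene. Friction and masses are not known exactly. Their poses are not given: they have to be found in the camera images.
- chute: Sloping lower chute of a fixed two-tier can rack, grey sheet steel. Origin: on the floor's centre line, under the axis of the front can as it starts. x: level, across, away from the robot. y: down the slope (0.14 rad) to the open low end at the robot's left. z: square to the floor, up. Floor 122 mm wide, y -250 to +225 mm. Side guides 20 mm high end at y +55. Posts at x +-69, y -220 and +10 mm.
- apron (a point): Middle of the bare, open front apron of the lower chute (chute x 0, y 160, z 0 mm): flat floor without guides from y 55 to 225 mm, 25 to 45 mm above the bench.
- stop_bar (a point): Middle of the stop bar, 14 mm round with a dark sleeve, across the chute at chute y 49, z 46 mm; underside 39 mm over the floor. Its blue clamp block (56 mm along x, 46 along y, top 60 mm over the floor) stands beside the chute on the robot's side at chute x -104, y 49 mm.
- tier_edge (a point): Middle of the lower front edge of the upper tier (chute y 90, z 135 mm): a deck parallel to the floor over y -250 to +90, |x| under 63 mm, with a blue lip 29 mm high here. It covers the final place of the chock, so the gripper must lean about 40 degrees from vertical there, its body towards the low end.
- can_front: Lowest of three tins lying across the lower chute, red with a pale band, 84 mm diameter, 110 mm long, about 0.6 kg. Origin: its centre, 42 mm over the chute floor; x along its length; it may have any roll. It leans on the stop bar at its low side, the other two lean on it; 2 to 4 N along the slope start to move the row uphill. It must stay within 12 mm of its place.
- chock: Loose yellow plastic wedge with black ribs, flat on the bench, about 0.15 kg, 95 mm long (y), 50 wide (x), 42 high. Origin: centre of its underside. Toe (thin end) at y -47.5; ribbed face rises at 35 degrees to the full height at y +12.5; flat top on to the heel at y +47.5 mm. Grip its sides at y about +30. When snug its toe is about 13 mm down-slope of the can's line of contact with the floor.
- chock_toe (a point): Middle of the lower edge of the chock's thin end.
- screw_axis (a point): Point on the clamp screw's axis at the height of the wrench's beam: chute x -110, y 49, z 104 mm. The axis is square to the chute floor (along the chute's z).
- wrench_grip (a point): Middle of the round black handle of the beam torque wrench: 24 mm diameter, 100 mm long, centred 170 mm from the screw's axis, about 0.17 m above the bench, parallel to the chute floor, pointing up-slope and slantwise towards the robot. The wrench stays on the screw; its handle only swings about the screw's axis.
- pointer_tip (a point): Free end of the thin black pointer, 112 mm from the screw's axis; it is fixed to the wrench's head and turns only if the screw turns. It lies over a scale plate that moves with the handle: white near zero, green from 0.19 to 0.33 rad, red beyond.
- wrench (a joint): Deflection (rad): angle of the handle past the pointer, 0 unloaded, positive clockwise seen from above. A spring of 8 N m per rad: the green band, 0.19 to 0.33 rad, is 1.5 to 2.6 N m, or 32 to 56 mm of sideways travel and 9 to 16 N at the middle of the handle. It springs back to 0 when let go. Beyond 0.345 rad the check is spoilt.
- screw (a joint): Angle of the clamp screw and pointer (rad), clockwise seen from above, from the chute's up-slope direction. The screw is tight: it turns only above 3.2 N m (0.40 rad of deflection).
- can_second: Green can behind the front can, same size; origin at its centre.
- can_third: Red can behind that; origin at its centre.
- can_upper: Orange can, same size, lying behind the lip of the upper tier, above the stop; its top, the highest point of the rack, is 0.27 m above the bench; origin at its centre.
- jar: Bystander: glass jar with a steel lid, 90 mm diameter, 130 mm high, upright; origin under its centre.
- carton: Bystander: small cardboard carton 100 x 140 x 80 mm; origin under its centre.
- tape: Bystander: roll of tape lying flat, 100 mm diameter, 48 mm high; origin under its centre.
- spanner: Bystander: spanner 160 mm long lying on the bench; origin under its centre.
- mug: Bystander: blue mug, 80 mm diameter, 90 mm high; origin under its centre.
- driver: Bystander: screwdriver 190 mm long lying on the bench; origin under its centre.
Mind the look-alikes: they are no part of the job. Several things look just like the chock: the one meant starts farthest to the robot's right. What is shaped like the can_front but pink or purple is not meant.

How it is judged:
By the outcome, as a careful person would: the job done as asked, in the order asked, and still so for the second after the job is handed in, with the robot touching nothing.
It also fails if it takes over 72 s, if anything falls off the work surface, if the arm or the gripper's body presses on something with over 40 N, if the wrist force passes 120 N, or if a joint passes its speed limit or range.

## Working session

There is one attempt and no reset: what is moved stays moved. The work goes in short steps, Python scripts to look and compute and a tool call to move; the robot and the scene stay as the last step left them, time stands still between calls to the robot, and variables do not carry over. Pictures are saved under pics/ and viewed, and the job is handed in when it is done.

Besides the shell and the picture viewer there is one more tool, called after "Request:" as name([rows], argument=value, ...), one row to a line, values as JSON. move_arm: Moves the arm, as the interface text tells. Its arguments: {"type":"object","properties":{"motion":{"type":"array","items":{"type":"array","items":{"type":"number"}}},"grip_force":{"type":"number"}},"required":["motion"]}

```bash
ls; mkdir -p pics; python3 - <<'E'
from cell import *
import cv2,numpy as np
print(get_state())
for n in("side","top"):
    p,d=camera(n); np.savez(f'{n}0.npz',p=p,d=d); cv2.imwrite(f'pics/{n}0.png',p[:,:,::-1]); m=camera_model(n); print(n,m, (d>0).mean())
E
```

```text
pics
{'time_s': 0.0, 'joint_pos': array([-1.25201440e+00,  2.38803123e-01, -1.42492535e-02,  1.31918525e+00,
        2.51008690e-05,  1.57075726e+00]), 'joint_velocities': array([ 0.00239609, -0.00193724,  0.00127665,  0.00089816, -0.00047612,
        0.00032018]), 'effort': array([-3.02466477e-03, -5.38785481e+01,  3.46444094e+01,  1.82351464e-02,
        7.14951716e-05,  3.70856839e-06]), 'eef_pos': array([ 0.16442037, -0.49816145,  0.23066784]), 'orientation': array([ 8.10384624e-01, -5.85897808e-01, -5.76634386e-04, -4.32421079e-04]), 'ft_force': array([-0.28386222, -0.14219446,  0.11740407]), 'ft_torque': array([ 0.03950304, -0.01355452, -0.0244351 ]), 'finger_gap': 0.08528645372469101}
side {'fov_y': 44.19026600954373, 'cx': 316.04987400885926, 'cy': 197.44502756861064, 'R': array([[ 0.86986509,  0.49298923,  0.01721443],
       [ 0.29155798, -0.48566968, -0.82408671],
       [-0.39790535,  0.72186326, -0.56620205]]), 't': array([-5.08734557e-01, -6.80478600e-05,  1.77641887e+00])} 0.98366796875
top {'fov_y': 46.44267924965216, 'cx': 313.605668953226, 'cy': 200.96014338046749, 'R': array([[ 0.02384462, -0.99947836,  0.02178169],
       [-0.98782789, -0.0269055 , -0.15320623],
       [ 0.15371236, -0.01786341, -0.98795415]]), 't': array([0.03664637, 0.55692069, 1.46936888])} 0.99605078125
```

View pics/side0.png

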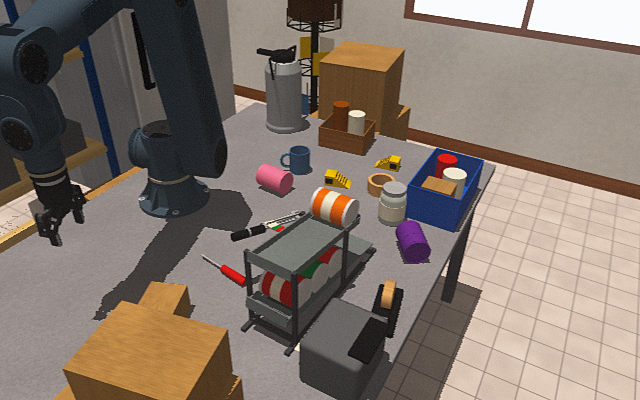

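View pics/top0.png

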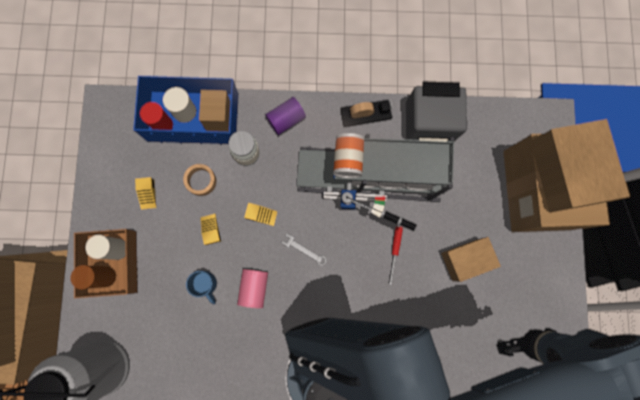

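The top view shows three yellow wedges at about (146,193), (209,229) and (261,214). The robot's right is image right (−y), so (261,214) should be the one meant. I'll confirm that with positions and enlarged crops.

```bash
cat > h.py <<'E'
import numpy as np,cv2
from cell import *
def K(n):
    m=camera_model(n); f=200/np.tan(np.radians(m['fov_y']/2)); return f,m['cx'],m['cy'],np.array(m['R']),np.array(m['t'])
def ray(n,u,v):
    f,cx,cy,R,t=K(n); d=R.T@np.array([(u-cx)/f,(v-cy)/f,1]); return -R.T@t,d
def onz(n,u,v,z):
    o,d=ray(n,u,v); return o+d*(z-o[2])/d[2]
def onplane(n,u,v,p,nn):
    o,d=ray(n,u,v); return o+d*(np.dot(nn,p-o)/np.dot(nn,d))
def proj(n,X):
    f,cx,cy,R,t=K(n); c=R@np.asarray(X)+t; return np.array([f*c[0]/c[2]+cx,f*c[1]/c[2]+cy])
def cloud(n,d):
    f,cx,cy,R,t=K(n); v,u=np.mgrid[0:400,0:640]; c=np.stack([(u-cx)/f*d,(v-cy)/f*d,d],-1); return (c-t)@R
def snap(n,tag):
    p,d=camera(n); np.savez(f'{n}{tag}.npz',p=p,d=d); cv2.imwrite(f'pics/{n}{tag}.png',p[:,:,::-1]); return p,d
def crop(p,u0,v0,u1,v1,s,name):
    cv2.imwrite('pics/'+name,cv2.resize(p[v0:v1,u0:u1,::-1],None,fx=s,fy=s,interpolation=cv2.INTER_CUBIC))
E
python3 - <<'E'
from h import *
T=np.load('top0.npz');S=np.load('side0.npz')
crop(T['p'],230,190,300,240,8,'c_chock.png')
crop(T['p'],285,120,465,250,4,'c_rack.png')
crop(S['p'],220,180,400,350,4,'s_rack.png')
for n,Z in(('top',T),('side',S)):
    C=cloud(n,Z['d']); hsv=cv2.cvtColor(Z['p'],cv2.COLOR_RGB2HSV)
    m=((hsv[...,0]>18)&(hsv[...,0]<32)&(hsv[...,1]>150)&(hsv[...,2]>90)).astype(np.uint8)
    k,l,st,ce=cv2.connectedComponentsWithStats(cv2.morphologyEx(m,cv2.MORPH_CLOSE,np.ones((5,5))))
    for i in range(1,k):
        if st[i,4]>60: 
            print(n,st[i],ce[i].round(1),np.median(C[l==i],0).round(3),onz(n,*ce[i],.025).round(3))
E
```

```text
top [136 178  19  30 444] [145.4 192.4] [0.571 0.599 0.03 ] [0.572 0.6   0.025]
top [246 204  30  20 388] [260.3 213.9] [0.511 0.223 0.034] [0.511 0.223 0.025]
top [201 215  19  29 391] [209.7 229.5] [0.453 0.383 0.036] [0.456 0.384 0.025]
side [300  37  30  38 440] [310.8  53.6] [-0.344  1.518  0.077] [-0.346  1.576  0.025]
side [374 155  27  17 261] [388.6 162.9] [0.583 0.587 0.023] [0.582 0.589 0.025]
side [325 169  26  20 316] [336.7 179.1] [0.461 0.373 0.024] [0.46  0.376 0.025]
```

View pics/c_chock.png

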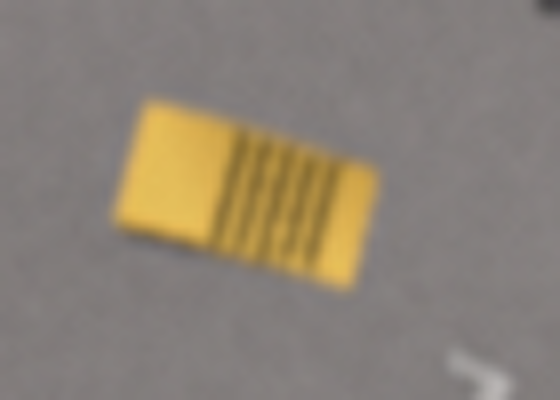

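View pics/c_rack.png

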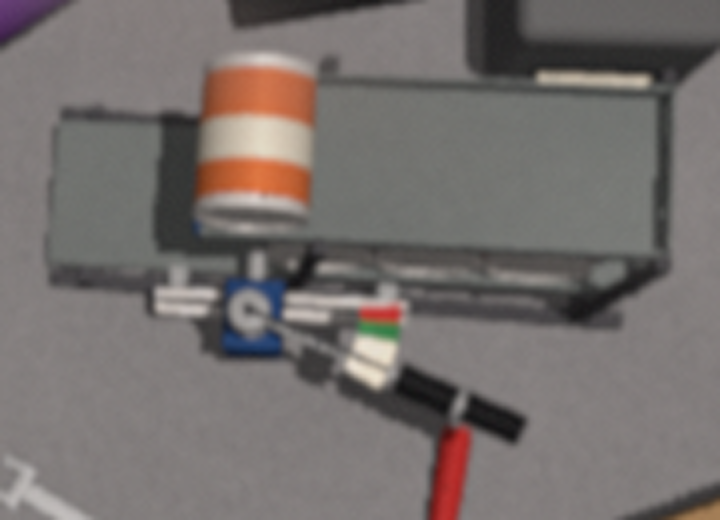

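View pics/s_rack.png

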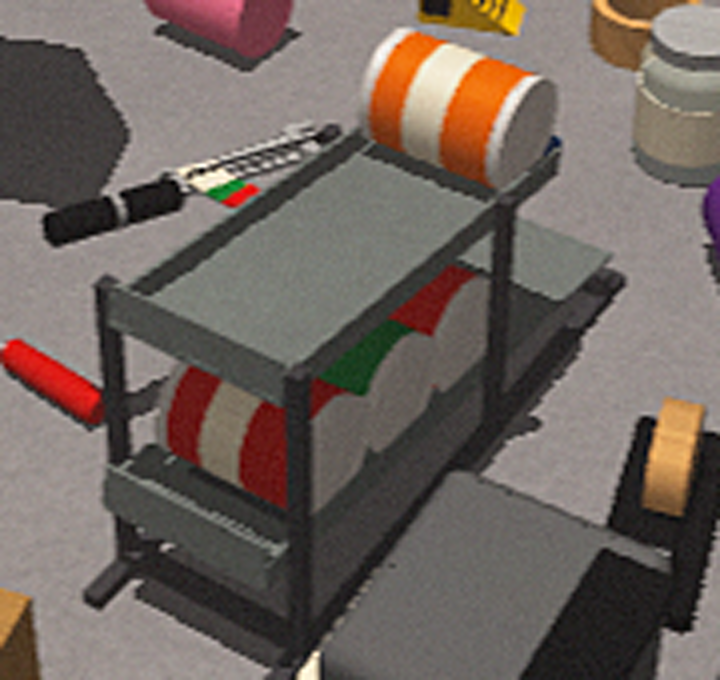

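```bash
python3 - <<'E'
from h import *
T=np.load('top0.npz');C=cloud('top',T['d'])
def plane(P):
    c=np.median(P,0)
    for _ in range(3):
        U,s,V=np.linalg.svd(P-P.mean(0)); n=V[2]*np.sign(V[2,2]); r=(P-P.mean(0))@n; P=P[abs(r)<2.5*r.std()]
    return P.mean(0),n,r.std()
for nm,(u0,u1,v0,v1) in {'apron':(302,318,152,182),'deck':(372,445,148,180)}.items():
    c,n,s=plane(C[v0:v1,u0:u1].reshape(-1,3)); print(nm,c.round(4),n.round(4),s, 'tilt',np.arccos(n[2]))
    h=(C-c)@n
    m=(abs(h)<.006)&(C[...,1]<c[1]+.2)&(C[...,1]>c[1]-.25)&(abs(C[...,0]-c[0])<.12)
    m=m.astype(np.uint8); k,l,st,ce=cv2.connectedComponentsWithStats(m); i=1+np.argmax(st[1:,4]); print(st[i])
    vis=T['p'].copy(); vis[l==i]=(255,0,255); crop(vis,285,120,465,250,4,f'm_{nm}.png')
    cn=cv2.findContours((l==i).astype(np.uint8),cv2.RETR_EXTERNAL,cv2.CHAIN_APPROX_NONE)[0][0][:,0]
    W=np.array([onplane('top',a,b,c,n) for a,b in cn])
    r=cv2.minAreaRect((W[:,:2]*1000).astype(np.float32)); print(r, cv2.boxPoints(r))
E
```

```text
apron [0.6703 0.0671 0.0416] [ 0.0228 -0.9997  0.011 ] 0.015184336350918246 tilt 1.5597888812890328
[308 135   4  70 277]
((1677.634765625, 48.42200469970703), (26.17507553100586, 3382.980712890625), 89.08282470703125) [[ -13.848287   62.411903]
 [3368.6987      8.260383]
 [3369.118      34.432106]
 [ -13.429199   88.583626]]
deck [ 0.6474 -0.2186  0.2141] [0.963  0.0286 0.268 ] 0.026779199786137953 tilt 1.2995066566835136
[341 160 127   7 500]
((652.921142578125, -262.0570983886719), (110.55458068847656, 514.8524169921875), 10.042991638183594) [[ 553.59906   -18.215023]
 [ 643.3826   -525.17847 ]
 [ 752.2432   -505.89917 ]
 [ 662.45966     1.06427 ]]
```

View pics/m_apron.png

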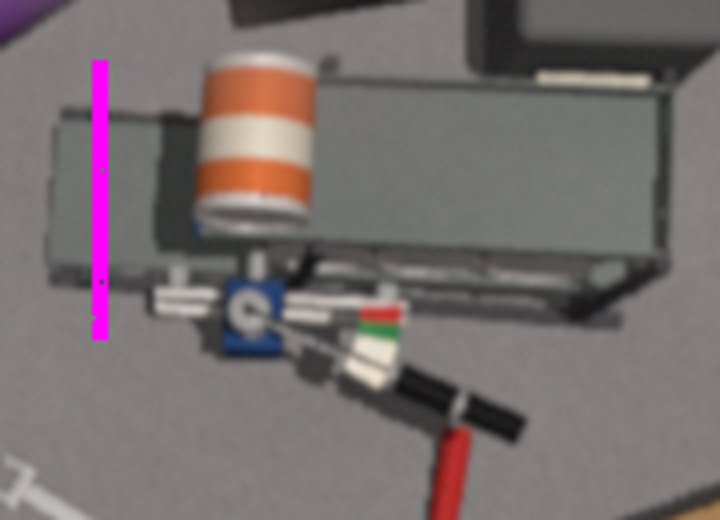

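View pics/m_deck.png

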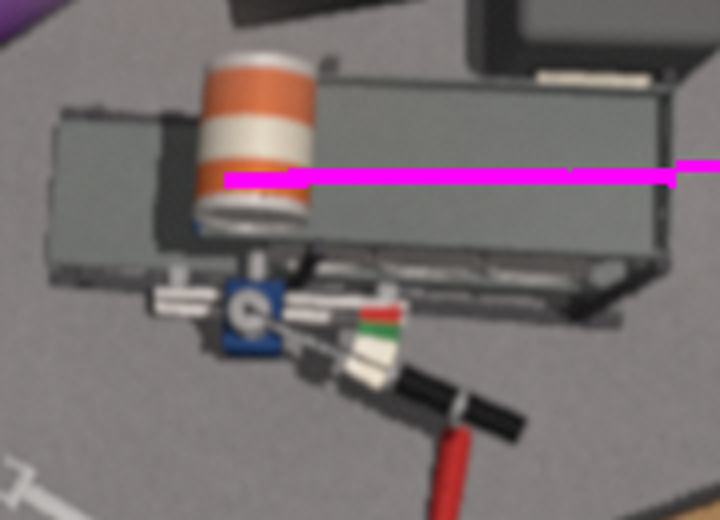

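```bash
python3 - <<'E'
from h import *
T=np.load('top0.npz');C=cloud('top',T['d'])
for nm,(u0,u1,v0,v1) in {'apron':(303,318,153,180),'deck':(372,445,148,178)}.items():
    P=C[v0:v1,u0:u1].reshape(-1,3)
    print(nm,np.percentile(P[:,2],[0,5,25,50,75,95,100]).round(4))
    A=np.c_[P[:,:2]-np.median(P[:,:2],0),np.ones(len(P))]; k=np.ones(len(P),bool)
    for _ in range(6):
        x=np.linalg.lstsq(A[k],P[k,2],rcond=None)[0]; r=P[:,2]-A@x; k=abs(r-np.median(r[k]))<max(.004,2*np.median(abs(r[k])))
    print(np.median(P[:,:2],0),x,k.mean(),r[k].std())
E
```

```text
apron [0.0199 0.0229 0.0268 0.0294 0.0317 0.0358 1.5362]
[0.67492644 0.06547222] [-0.01390801 -0.10211592  0.02886442] 0.7580246913580246 0.0020825849271392622
deck [0.189  0.1959 0.2026 0.2103 0.2174 0.224  1.5362]
[ 0.65070094 -0.21993616] [-0.01206173 -0.14008723  0.21006759] 0.828310502283105 0.0020503963126245243
```

```bash
python3 - <<'E'
from h import *
T=np.load('top0.npz');S=np.load('side0.npz')
crop(T['p'],290,138,345,198,10,'c_apron.png')
crop(T['p'],330,180,430,240,8,'c_wr.png')
crop(S['p'],325,225,385,275,10,'s_apron.png')
E
```

```text
(no output)
```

View pics/c_apron.png

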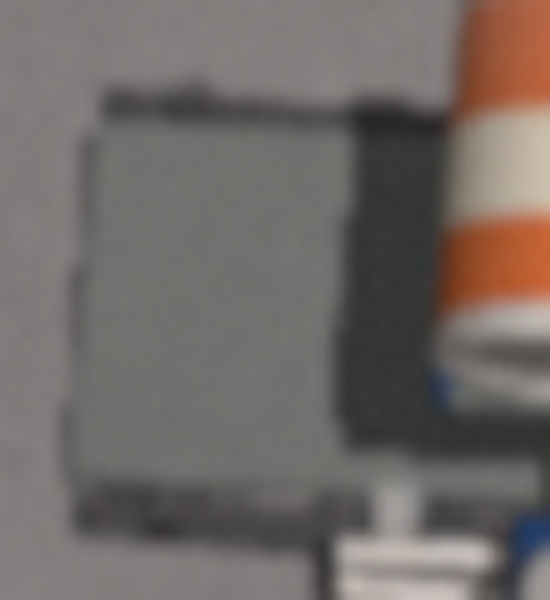

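View pics/c_wr.png

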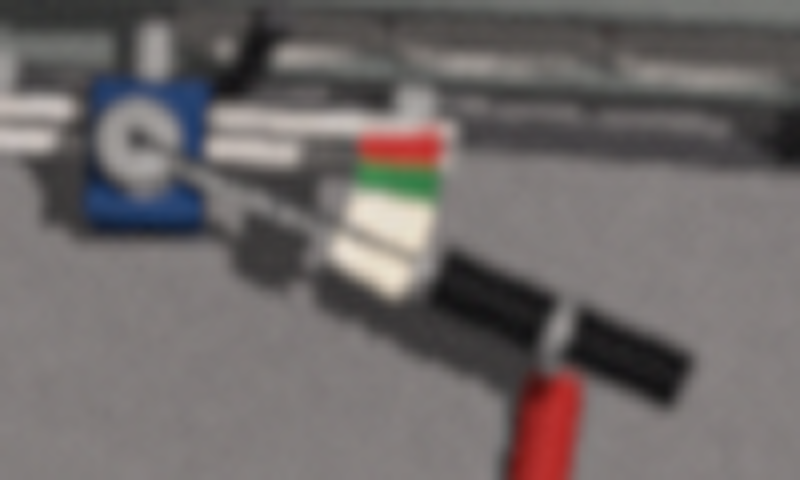

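View pics/s_apron.png

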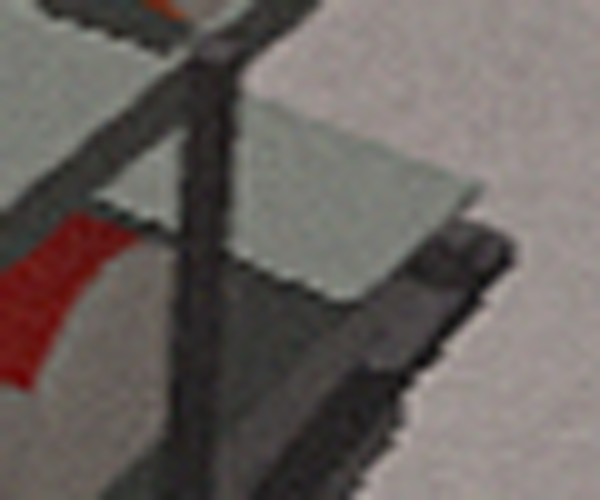

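```bash
cat >> h.py <<'E'
def tri(ut,us):
    o1,d1=ray('top',*ut);o2,d2=ray('side',*us); A=np.c_[d1,-d2]; s=np.linalg.lstsq(A,o2-o1,rcond=None)[0]
    a=o1+d1*s[0];b=o2+d2*s[1]; return (a+b)/2,np.linalg.norm(a-b)
E
python3 - <<'E'
from h import *
far=(299.35,150.05);near=(297.05,185.55)
print(tri(far,(359.05,254.55)),tri(near,(372.55,243.05)))
for n,pts in (('top',(far,near,(324.5,150.2),(343.5,187.2))),('side',((359.05,254.55),(372.55,243.05)))):
    for p in pts: print(n,p,onz(n,*p,.0247).round(4))
# with sloped plane
nn=np.array([0,np.sin(.14),np.cos(.14)]);p0=onz('top',298.2,167.8,.0247)
for p in (far,near,(324.5,150.2),(343.5,187.2)): print(onplane('top',*p,p0,nn).round(4))
T=np.load('top0.npz');S=np.load('side0.npz')
print(proj('side',[.74,.108,.025]))
# screw/wrench triangulation
E
```

```text
(array([ 0.71816999,  0.08969358, -0.01263509]), np.float64(0.04812585265587214)) (array([ 0.66553276,  0.1318649 , -0.03163537]), np.float64(0.10340204843525415))
top (299.35, 150.05) [0.7291 0.1022 0.0247]
top (297.05, 185.55) [0.6085 0.1063 0.0247]
top (324.5, 150.2) [0.7311 0.0182 0.0247]
top (343.5, 187.2) [ 0.6072 -0.0471  0.0247]
side (359.05, 254.55) [0.7173 0.0308 0.0247]
side (372.55, 243.05) [0.7304 0.1019 0.0247]
[0.729  0.1022 0.025 ]
[0.6085 0.1063 0.0244]
[0.7278 0.0187 0.0368]
[ 0.6033 -0.0453  0.0458]
[376.17176346 242.90336726]
```

```bash
cat >> h.py <<'E'
def chute(yaw,P225):  # P225 world of chute point (0,225,0)mm
    x=np.array([np.cos(yaw),np.sin(yaw),0]); yh=np.array([-np.sin(yaw),np.cos(yaw),0])
    y=np.cos(.14)*yh-np.sin(.14)*np.array([0,0,1]); z=np.cross(x,y); R=np.c_[x,y,z]
    return R,np.asarray(P225)-R@[0,.225,0]
E
python3 - <<'E'
from h import *
T=np.load('top0.npz');S=np.load('side0.npz')
g=cv2.cvtColor(T['p'],cv2.COLOR_RGB2GRAY).astype(float)
# near deck edge & far edge transitions along columns
for u in range(372,448,12):
    c=g[:,u-2:u+3].mean(1); print(u, c[134:150].astype(int), '|', c[174:194].astype(int))
for yaw in(-.034,-.02):
    R,o=chute(yaw,[.669,.1042,.0247]); print(yaw,'o',o.round(4))
    for nm,X in dict(screw=[-110,49,104],bar=[0,49,46],tier=[0,90,135],apron=[0,160,0],deckBack_near=[-63,-250,135],deckBack_far=[63,-250,135],edge_near=[-63,90,135],corner=[61,225,0],post=[69,10,0],tip=0).items():
        if X==0: continue
        w=o+R@(np.array(X)/1000); print(nm,w.round(4),proj('top',w).round(1),proj('side',w).round(1))
    P=np.array([.6507,-.2199,.2101]); print('deck pt in chute',(R.T@(P-o)).round(4)); P=np.array([.6749,.0655,.0289]);print('apron pt',(R.T@(P-o)).round(4))
E
```

```text
372 [125 124 125 123 116  96  84  96 110 115 114 114 113 114 114 115] | [112 112 113 113 113 104  86  72  77  80  81  94 116 123 110  86  67  67
  74 109]
384 [126 126 127 126 120 104  86  85 101 112 115 115 115 114 115 114] | [113 111 112 112 112 111  97  77  73  79  80  87 109 125 121 103  90 103
 122 125]
396 [127 127 126 126 124 115  93  78  93 109 114 114 114 115 115 115] | [116 116 115 114 115 115 111  92  74  76  80  81  92 112 120 112  92  67
  72  94]
408 [ 38  39  39  41  53  76  85  79  83 103 112 116 116 116 115 115] | [117 117 117 117 117 118 116 104  83  70  74  80  88 103 113 116 107  84
  63  73]
420 [ 43  42  41  70 116 144 135 101  77  92 110 115 114 114 114 115] | [118 119 119 119 118 118 118 114  97  78  78  82  81  87 111 135 135 108
  74  60]
432 [ 44  41  39  63 120 166 167 127  84  81 102 113 115 115 115 115] | [120 120 119 119 119 120 120 120 111  91  72  76  87  93  96  94  84  70
  56  43]
444 [ 44  44  39  44  97 157 178 151 104  76  92 110 114 114 115 114] | [121 120 119 120 120 121 121 122 118 102  80  69  62  50  41  37  40  51
  73  96]
-0.034 o [ 0.66
[... 609 characters left out ...]
83]
apron pt [ 0.0072  0.1863 -0.0012]
-0.02 o [ 0.6645 -0.1186  0.0561]
screw [ 0.5558 -0.0533  0.1522] [348.9 196.3] [299.2 218.9]
bar [ 0.6656 -0.0636  0.0948] [350.8 165.2] [330.2 248.7]
tier [ 0.6667 -0.0106  0.1772] [336.  158.1] [340.3 216.2]
apron [0.6677 0.0398 0.0338] [317.7 167.9] [346.  245.2]
deckBack_near [ 0.597  -0.346   0.2247] [452.7 180.9] [249.9 264. ]
deckBack_far [ 0.723  -0.3485  0.2247] [452.6 138.7] [294.8 283.9]
edge_near [ 0.6037 -0.0094  0.1772] [335.2 178.7] [321.2 209.3]
corner [0.73   0.103  0.0247] [299.1 149.8] [372.6 242.8]
post [ 0.7337 -0.11    0.0547] [364.  148.2] [343.4 277.1]
deck pt in chute [-0.0118 -0.1221  0.1383]
apron pt [ 0.0067  0.1862 -0.0012]
```

```bash
python3 - <<'E'
from h import *
for yaw in(-.034,-.05,-.065):
    R,o=chute(yaw,[.669,.1042,.0247])
    f=lambda X:proj('top',o+R@(np.array(X)/1000)).round(2)
    print(yaw)
    for x in(-61,61): 
        a,b=f([x,-220,138]),f([x,0,138]); s=(b-a); print(x,'slope',s[1]/s[0],'v@372',a[1]+s[1]/s[0]*(372-a[0]),'v@444',a[1]+s[1]/s[0]*(444-a[0]))
    print('block',[f([-104+i*28,49+j*23,60]) for i in(-1,1) for j in(-1,1)],f([-110,49,104]),f([-110,49,60]))
    a,b=f([61,60,0]),f([61,225,0]);c,d=f([-61,60,0]),f([-61,225,0]);print(a,b,c,d)
E
```

```text
-0.034
-61 slope 0.03249380138327001 v@372 179.51770846926792 v@444 181.85726216886337
61 slope 0.021828284164572116 v@372 139.3997962693478 v@444 140.97143272919698
block [array([356.15, 206.69]), array([341.29, 206.1 ]), array([356.93, 188.91]), array([342.16, 188.39])] [348.4  197.01] [349.03 199.4 ]
[348.87 151.04] [299.37 149.8 ] [347.14 187.43] [297.06 185.68]
-0.05
-61 slope 0.048296567027803036 v@372 180.70193969455687 v@444 184.17929252055868
61 slope 0.03730158730158723 v@372 140.54755555555556 v@444 143.23326984126984
block [array([355.42, 207.61]), array([340.57, 206.78]), array([356.49, 189.83]), array([341.73, 189.08])] [347.77 197.81] [348.42 200.2 ]
[349.12 151.83] [299.67 149.82] [346.79 188.2 ] [296.77 185.66]
-0.065
-61 slope 0.06306306306306325 v@372 181.82045045045044 v@444 186.36099099099098
61 slope 0.05199100410107168 v@372 141.61499933853685 v@444 145.358351633814
block [array([354.72, 208.46]), array([339.89, 207.41]), array([356.07, 190.69]), array([341.32, 189.72])] [347.17 198.54] [347.84 200.94]
[349.35 152.58] [299.94 149.85] [346.46 188.91] [296.49 185.64]
```

```bash
cat >> h.py <<'E'
from scipy.spatial.transform import Rotation as Ro
YAW=-.05
RC,OC=chute(YAW,[.669,.1042,.0247])
def cw(*X): return OC+RC@(np.array(X)/1000)
def wc(P): return RC.T@(np.asarray(P)-OC)*1000
def shift(target,s=None):
    s=s or get_state(); R=Ro.from_quat(s['orientation']).as_matrix(); return (R.T@(np.asarray(target)-s['eef_pos'])).round(4)
def toolang(s=None):
    s=s or get_state(); R=Ro.from_quat(s['orientation']).as_matrix(); return np.arctan2(R[1,0],R[0,0])
E
python3 - <<'E'
from h import *
q=lambda a,b:(230+(a+.5)/8-.5,190+(b+.5)/8-.5)
h1,h2=[onz('top',*q(*p),.042) for p in((150,100),(113,224))]
t1,t2=[onz('top',*q(*p),.002) for p in((382,163),(352,290))]
print(h1,h2,t1,t2,np.linalg.norm(h1-h2),np.linalg.norm(t1-t2),np.linalg.norm(((h1+h2-t1-t2)/2)[:2]))
d=((h1+h2-t1-t2)/2)[:2]; d/=np.linalg.norm(d); mid=((h1+h2+t1+t2)/4)[:2]
w=(h1-h2)[:2];print('dir',d,'ang',np.arctan2(d[1],d[0]),'width ang',np.arctan2(*w[::-1])+np.pi/2,np.arctan2(*(t1-t2)[:2][::-1])+np.pi/2,'mid',mid)
print('grasp',mid+.03*d)
s=get_state();print('tool x ang',toolang(s),'chute y ang',np.arctan2(RC[1,1],RC[0,1]))
print('apron',cw(0,160,0),'handle etc')
for X in [(0,60.5,0)]: print(cw(*X))
E
```

```text
[0.54652929 0.26183994 0.042     ] [0.49574393 0.27438492 0.042     ] [0.52871718 0.16972279 0.002     ] [0.47559783 0.18017807 0.002     ] 0.052311841598962884 0.05413851316065579 0.09507557372487632
dir [0.1996213  0.97987312] ang 1.3698249005519536 width ang 1.328624685852696 1.3764542499958698 mid [0.51164706 0.22153143]
grasp [0.5176357  0.25092762]
tool x ang -1.2519957134956141 chute y ang 1.5207963267948967
apron [0.66578314 0.0399164  0.0337703 ] handle etc
[ 0.66085887 -0.05848696  0.04765484]
```

Request:
move_arm([
  [0.085,-0.02,-0.018,-0.02,0],
  [0.085,-0.045,-0.04,-0.04,-0.04],
  [0.085,-0.072,-0.065,-0.06,-0.09],
  [0.085,-0.1,-0.09,-0.07,-0.14],
  [0.085,-0.128,-0.115,-0.08,-0.19],
  [0.085,-0.156,-0.14,-0.08,-0.24],
  [0.085,-0.184,-0.165,-0.08,-0.29],
  [0.085,-0.212,-0.19,-0.08,-0.34],
  [0.085,-0.24,-0.215,-0.08,-0.39],
  [0.085,-0.268,-0.24,-0.08,-0.44],
  [0.085,-0.29,-0.26,-0.08,-0.48],
  [0.085,-0.309,-0.276,-0.08,-0.5],
], grip_force=40)

```text
time_s: 1.1
eef_pos: [0.3301, -0.1165, 0.3112]
orientation: [0.931, -0.366, -0.0, -0.0]
ft_force: [-0.4, -0.2, 0.0]
finger_gap: 0.0851
```

```bash
python3 - <<'E'
from h import *
s=get_state();print(s['time_s'],s['eef_pos'],s['joint_pos'].round(3),'ang',toolang(s),s['ft_force'].round(2))
for z in(.2,.1): print(shift([.5176,.251,z],s))
E
```

```text
1.1 [ 0.33009492 -0.11653512  0.3112465 ] [-0.34  -0.082 -0.167  1.486  0.     1.98 ] ang -0.7486184998253841 [-0.41 -0.24  0.03]
[-0.1128 -0.3969  0.1114]
[-0.1128 -0.3968  0.2114]
```

Request:
move_arm([
  [0.085,-0.008,-0.025,0,-0.04],
  [0.085,-0.017,-0.06,0,-0.09],
  [0.085,-0.027,-0.095,0,-0.14],
  [0.085,-0.037,-0.13,0,-0.19],
  [0.085,-0.047,-0.165,0,-0.24],
  [0.085,-0.057,-0.2,0.01,-0.29],
  [0.085,-0.067,-0.235,0.02,-0.34],
  [0.085,-0.077,-0.27,0.04,-0.39],
  [0.085,-0.087,-0.305,0.06,-0.44],
  [0.085,-0.097,-0.34,0.08,-0.49],
  [0.085,-0.106,-0.372,0.1,-0.53],
  [0.085,-0.113,-0.397,0.11,-0.543],
])

```text
time_s: 2.1
eef_pos: [0.5182, 0.2506, 0.1982]
orientation: [0.995, -0.103, -0.001, 0.001]
ft_force: [0.1, 0.2, 0.1]
finger_gap: 0.085
```

```bash
python3 - <<'E'
from h import *
p,d=snap('top','1'); snap('side','1')
s=get_state();print(s['time_s'],s['eef_pos'],s['joint_pos'].round(3),'ang',toolang(s),s['ft_force'].round(2))
print(shift([.5176,.251,.015],s))
S=np.load('side1.npz')['p']; crop(S,200,100,440,280,3,'s1.png'); crop(p,200,100,440,280,3,'t1.png')
E
```

```text
2.2 [0.51864435 0.25131705 0.19786527] [4.510e-01 3.410e-01 4.700e-02 1.280e+00 1.000e-03 2.227e+00] ang -0.20570170290389952 [ 1.38 -0.47  0.02]
[-0.0003  0.0002  0.1829]
```

View pics/s1.png

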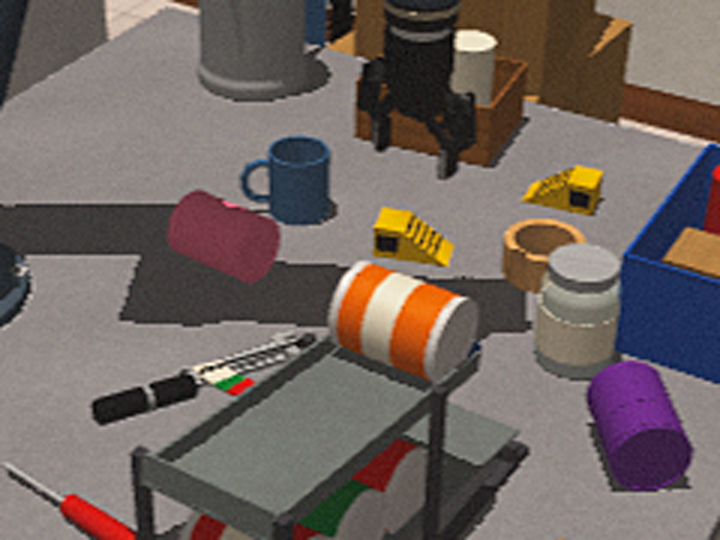

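View pics/t1.png

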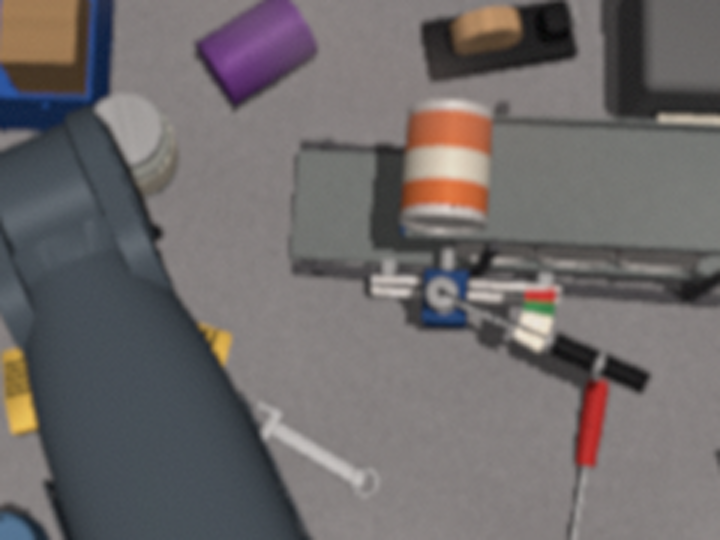

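Request:
move_arm([
  [0.085,0,0,0.02,0],
  [0.085,0,0,0.05,0],
  [0.085,0,0,0.08,0],
  [0.085,0,0,0.11,0],
  [0.085,0,0,0.14,0],
  [0.085,0,0,0.165,0],
  [0.085,0,0,0.182,0],
  [0.085,0,0,0.192,0],
  [0.085,0,0,0.192,0],
])

```text
time_s: 2.95
eef_pos: [0.5171, 0.2476, 0.0076]
orientation: [0.995, -0.105, -0.002, 0.001]
ft_force: [-0.1, 0.2, -1.0]
finger_gap: 0.0851
```

Request:
move_arm([
  [0.04,0,0,0,0],
  [0.04,0,0,0,0],
  [0.04,0,0,0,0],
  [0.04,0,0,0,0],
  [0.04,0,0,0,0],
  [0.04,0,0,0,0],
  [0.04,0,0,0,0],
  [0.04,0,0,0,0],
], grip_force=40)

```text
time_s: 3.62
eef_pos: [0.5193, 0.2491, 0.011]
orientation: [0.995, -0.104, 0.001, -0.001]
ft_force: [-0.6, 0.6, 5.3]
finger_gap: 0.0495
```

Request:
move_arm([
  [0.04,0,0,-0.01,0],
  [0.04,0,0,-0.03,0],
  [0.04,0,0,-0.055,0],
  [0.04,0,0,-0.08,0],
  [0.04,0,0,-0.105,0],
  [0.04,0,0,-0.13,0],
  [0.04,0,0,-0.14,0],
  [0.04,0,0,-0.14,0],
])

```text
time_s: 4.28
eef_pos: [0.5199, 0.2492, 0.1526]
orientation: [0.995, -0.104, 0.002, -0.001]
ft_force: [1.0, 1.2, -1.4]
finger_gap: 0.0494
```

```bash
python3 - <<'E'
from h import *
p,d=snap('side','2')
s=get_state();print(s['time_s'],s['eef_pos'],'ang',toolang(s),s['ft_force'].round(2),s['finger_gap'])
crop(p,250,80,450,260,4,'s2.png')
E
```

```text
4.3333 [0.51901158 0.24884625 0.15046172] ang -0.20895928100761688 [ 0.13 -0.19 -2.01] 0.049690586841158756
```

View pics/s2.png

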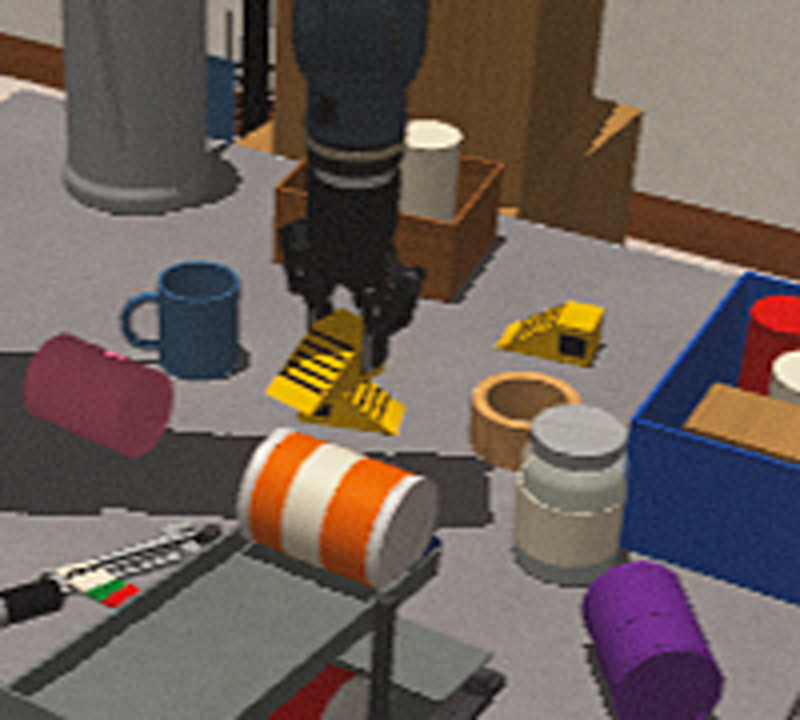

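```bash
python3 - <<'E'
from h import *
s=get_state();a=toolang(s)
w=np.array([np.cos(a),np.sin(a),0]); g=s['eef_pos']+[0,0,.025]
h=np.array([-np.sin(a),np.cos(a),0])
for nm,p in dict(toe=(324,180.2),toe2=(324,177)).items():
    P=onplane('side',*p,g,w); print(nm,P,'along',(P-g)@h,'z',P[2]-g[2])
# predicted
for dr in(0,.15,.3,.5):
    out=[]
    for x in(-25,25):
        for (y,z) in((-77.5,-28),(-17.5,14),(17.5,14),(17.5,-28)):
            yy=y*np.cos(dr)-z*np.sin(dr)*-1*0; c,si=np.cos(dr),np.sin(dr)
            Y=c*y-si*z; Z=si*y+c*z
            P=g+(w*x+h*Y+np.array([0,0,Z]))/1000; q=proj('side',P); out.append(((q-[250,80])*4).round(0))
    print(dr,np.array(out).tolist())
E
```

```text
toe [0.5060403  0.18767674 0.13769145] along -0.06252970253084665 z -0.037770268960647585
toe2 [0.50593353 0.18717326 0.15043856] along -0.06304437891164838 z -0.025023167391087314
0 [[262.0, 387.0], [310.0, 316.0], [337.0, 301.0], [335.0, 344.0], [308.0, 409.0], [357.0, 337.0], [383.0, 322.0], [381.0, 365.0]]
0.15 [[265.0, 396.0], [309.0, 320.0], [335.0, 300.0], [338.0, 339.0], [311.0, 418.0], [355.0, 341.0], [382.0, 320.0], [384.0, 360.0]]
0.3 [[271.0, 403.0], [307.0, 324.0], [333.0, 299.0], [341.0, 334.0], [316.0, 426.0], [354.0, 345.0], [380.0, 319.0], [387.0, 355.0]]
0.5 [[279.0, 410.0], [306.0, 329.0], [331.0, 298.0], [344.0, 327.0], [324.0, 432.0], [352.0, 350.0], [377.0, 318.0], [390.0, 348.0]]
```

```bash
python3 - <<'E'
from h import *
s=get_state()
P=cw(0,173,0);print(P)
for z in(.12,.043): print(shift([P[0],P[1],z],s), 'roll',-(-.05-toolang(s)))
E
```

```text
[0.66642651 0.05277312 0.03195624]
[0.1848 0.1613 0.0306] roll -0.15895928100761686
[0.1847 0.1614 0.1076] roll -0.15895928100761686
```

Request:
move_arm([
  [0.04,0.012,0.01,0,-0.01],
  [0.04,0.03,0.026,0,-0.02],
  [0.04,0.05,0.044,0,-0.04],
  [0.04,0.07,0.061,0,-0.06],
  [0.04,0.09,0.079,0,-0.08],
  [0.04,0.11,0.096,0,-0.1],
  [0.04,0.13,0.114,0,-0.12],
  [0.04,0.148,0.13,0.0,-0.14],
  [0.04,0.164,0.143,0.01,-0.159],
  [0.04,0.177,0.154,0.02,-0.159],
  [0.04,0.185,0.161,0.03,-0.159],
  [0.04,0.185,0.161,0.03,-0.159],
])

```text
time_s: 5.33
eef_pos: [0.6651, 0.0509, 0.115]
orientation: [1.0, -0.026, -0.003, 0.0]
ft_force: [-0.2, -0.1, -3.3]
finger_gap: 0.0496
```

```bash
python3 - <<'E'
from h import *
p,d=snap('side','3')
s=get_state();print(s['time_s'],s['eef_pos'],wc(s['eef_pos']),'ang',toolang(s),s['ft_force'].round(2),s['finger_gap'])
crop(p,270,120,430,270,5,'s3.png')
P=cw(0,173,0);print(shift([P[0],P[1],.05],s))
E
```

```text
5.3833 [0.66478751 0.05200874 0.11634748] [ -1.59875092 160.38671205  83.4475876 ] ang -0.05167867637099925 [ 0.3   0.34 -1.7 ] 0.049306219897548895
[ 0.0019 -0.0009  0.0663]
```

View pics/s3.png

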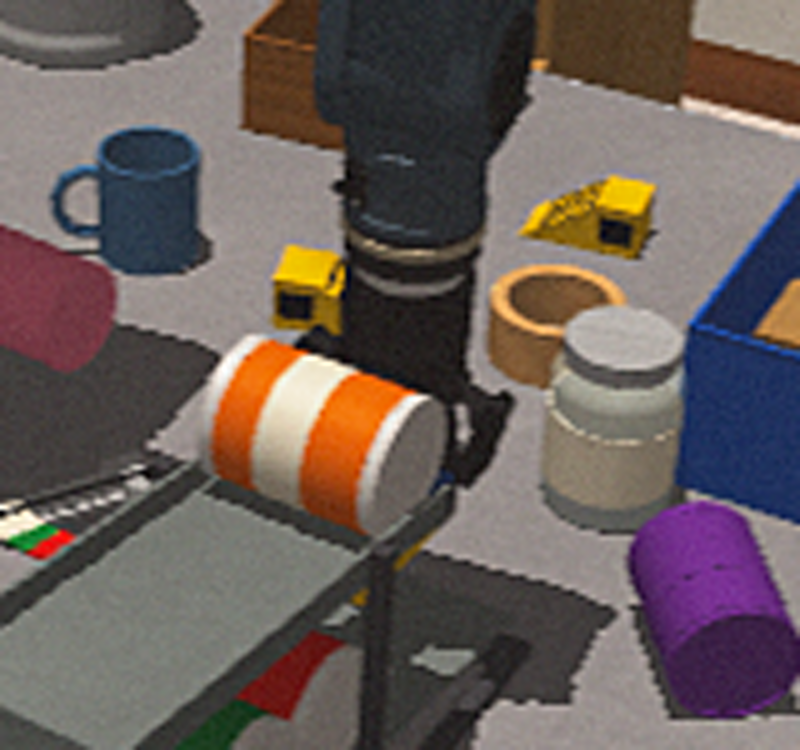

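Request:
move_arm([
  [0.04,0,0,0.015,0],
  [0.04,0.001,0,0.03,0],
  [0.04,0.002,0,0.042,0],
  [0.04,0.002,0,0.05,0],
  [0.04,0.002,0,0.05,0],
  [0.04,0.002,0,0.05,0],
], grip_force=25)

```text
time_s: 5.88
eef_pos: [0.6676, 0.0531, 0.0692]
orientation: [1.0, -0.025, -0.0, -0.0]
ft_force: [0.4, 0.3, -1.3]
finger_gap: 0.0498
```

Request:
move_arm([
  [0.04,0,0,0.003,0],
  [0.04,0,0,0.006,0],
  [0.04,0,0,0.009,0],
  [0.04,0,0,0.012,0],
  [0.04,0,0,0.014,0],
  [0.04,0,0,0.014,0],
  [0.04,0,0,0.014,0],
], grip_force=25)

```text
time_s: 6.47
eef_pos: [0.6679, 0.0525, 0.0552]
orientation: [1.0, -0.025, -0.0, -0.0]
ft_force: [-0.0, -0.3, -1.4]
finger_gap: 0.0492
```

Request:
move_arm([
  [0.04,0,0,0.002,0],
  [0.04,0,0,0.004,0],
  [0.04,0,0,0.006,0],
  [0.04,0,0,0.006,0],
  [0.04,0,0,0.006,0],
], grip_force=25)

```text
time_s: 6.88
eef_pos: [0.668, 0.0531, 0.0497]
orientation: [1.0, -0.025, 0.0, -0.0]
ft_force: [-2.0, 3.4, 2.0]
finger_gap: 0.0497
```

Request:
move_arm([
  [0.04,0,0,0.002,0],
  [0.04,0,0,0.004,0],
  [0.04,0,0,0.006,0],
  [0.04,0,0,0.006,0],
  [0.04,0,0,0.006,0],
], grip_force=25)

```text
time_s: 7.3
eef_pos: [0.6684, 0.0539, 0.0441]
orientation: [1.0, -0.025, 0.001, -0.001]
ft_force: [-1.5, 6.7, 5.5]
finger_gap: 0.0494
```

Request:
move_arm([
  [0.04,0,-0.001,0.002,0],
  [0.04,0,-0.002,0.003,0],
  [0.04,0,-0.002,0.003,0],
  [0.04,0,-0.002,0.003,0],
], grip_force=25)

```text
time_s: 7.63
eef_pos: [0.6685, 0.0546, 0.0419]
orientation: [1.0, -0.025, 0.001, -0.0]
ft_force: [-4.4, 1.8, 12.8]
finger_gap: 0.0495
```

```bash
python3 - <<'E'
from h import *
p,d=snap('side','4')
s=get_state();print(s['time_s'],s['eef_pos'],wc(s['eef_pos']),'ang',toolang(s),s['ft_force'].round(2),s['finger_gap'])
E
```

```text
7.6833 [0.66845615 0.05461158 0.04191957] [  1.93521677 173.52833042  10.13622726] ang -0.049898861075421096 [-4.48  1.97 13.71] 0.04946586627974503
```

Request:
move_arm([
  [0.06,0,0,0,0],
  [0.075,0,0,0,0],
  [0.085,0,0,0,0],
  [0.085,0,0,0,0],
  [0.085,0,0,-0.01,0],
  [0.085,0,0,-0.03,0],
  [0.085,0,0,-0.06,0],
  [0.085,0,-0.02,-0.085,0],
  [0.085,0,-0.05,-0.1,0],
  [0.085,0,-0.08,-0.1,0],
  [0.085,0,-0.11,-0.1,0],
  [0.085,0,-0.12,-0.1,0],
])

```text
time_s: 8.68
eef_pos: [0.6743, 0.1782, 0.1414]
orientation: [1.0, -0.024, 0.001, -0.001]
ft_force: [-0.3, -0.2, 0.3]
finger_gap: 0.0846
```

Request:
move_arm([
  [0.085,0,0,0,-0.1],
  [0.085,0,0,0,-0.22],
  [0.085,0,0,0,-0.34],
  [0.085,0,0,0,-0.46],
  [0.085,0,0,0,-0.58],
  [0.085,0,0,0,-0.7],
  [0.085,0,0,0,-0.82],
  [0.085,0,0,0,-0.94],
  [0.085,0,0,0,-1.06],
  [0.085,0,0,0,-1.18],
  [0.085,0,0,0,-1.3],
  [0.085,0,0,0,-1.42],
])

```text
time_s: 9.68
eef_pos: [0.6741, 0.174, 0.1407]
orientation: [0.773, 0.635, -0.0, 0.0]
ft_force: [0.6, -0.8, -0.4]
finger_gap: 0.0848
```

```bash
python3 - <<'E'
from h import *
p,d=snap('top','5'); q,_=snap('side','5')
s=get_state();print(s['time_s'],s['eef_pos'],wc(s['eef_pos']),'ang',toolang(s),s['ft_force'].round(2),s['joint_pos'].round(2))
crop(p,260,110,420,230,5,'t5.png');crop(q,270,120,430,270,5,'s5.png')
E
```

```text
9.7833 [0.67409319 0.17403861 0.14062319] [  1.59634689 278.14466631 124.55784157] ang 1.3719260335477068 [-0.54 -1.19  0.37] [ 0.25  0.57  0.28  1.28 -0.    0.45]
```

View pics/t5.png

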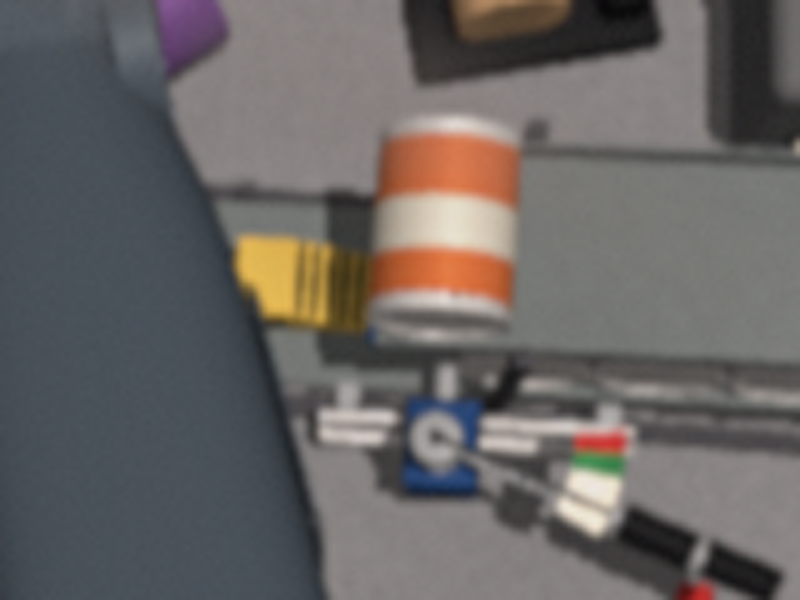

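View pics/s5.png

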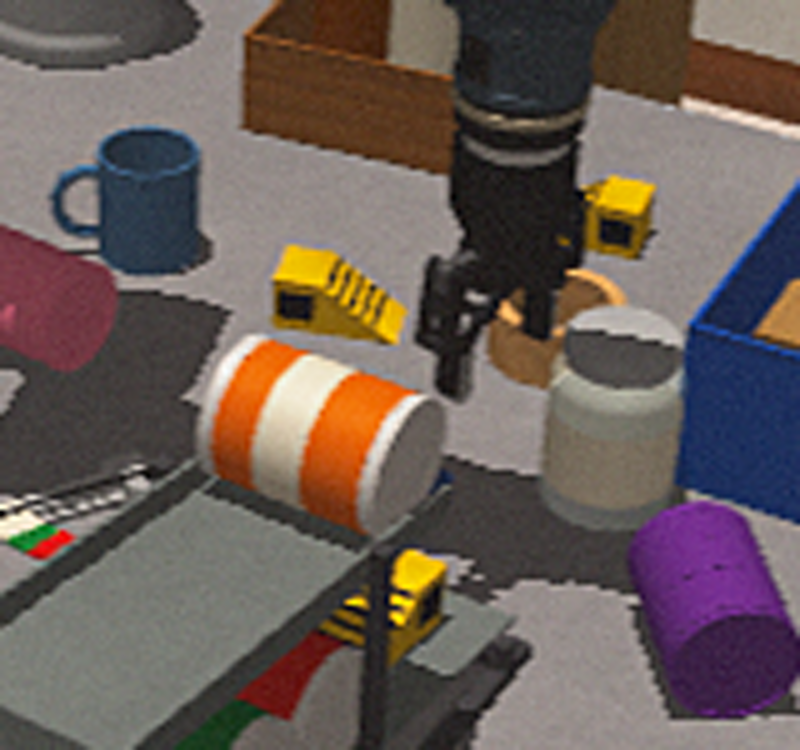

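```bash
python3 - <<'E'
from h import *
p=np.load('top5.npz')['p']
crop(p,295,145,345,185,14,'t5b.png')
zt=cw(0,150,42); n=RC[:,2]
for c in ((238,238),(298,240),(296,322),(370,330)):
    u=(260+(c[0]+.5)/5-.5,110+(c[1]+.5)/5-.5); print(c,wc(onplane('top',*u,zt,n)).round(1),wc(onplane('top',*u,cw(0,150,0),n)).round(1))
E
```

```text
(238, 238) [ 26.1 191.3  42. ] [ 36.8 197.7   0. ]
(298, 240) [ 26.5 152.3  42. ] [ 37.2 157.6   0. ]
(296, 322) [-27.4 149.7  42. ] [-18.3 154.9   0. ]
(370, 330) [-30.4 102.   42. ] [-21.3 105.8   0. ]
```

View pics/t5b.png

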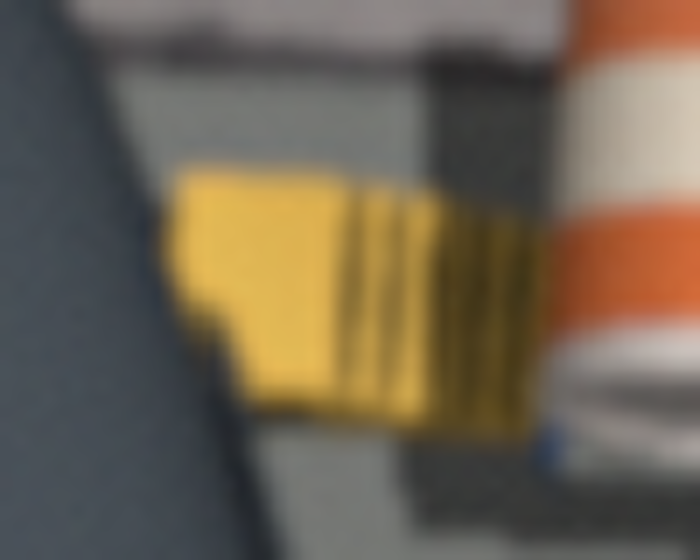

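```bash
python3 - <<'E'
from h import *
s=get_state()
print(shift(cw(0,266,60),s),shift(cw(0,266,3),s),'roll',toolang(s)-1.5208)
print(cw(0,266,3))
E
```

```text
[-0.021   0.0015  0.0622] [-0.0289  0.0027  0.1187] roll -0.14887396645229312
[0.67105002 0.14516622 0.02194938]
```

Request:
move_arm([
  [0.085,-0.007,0,0.01,-0.05],
  [0.085,-0.014,0.001,0.03,-0.1],
  [0.085,-0.021,0.0015,0.06,-0.149],
  [0.085,-0.025,0.002,0.085,-0.149],
  [0.085,-0.028,0.002,0.105,-0.149],
  [0.085,-0.029,0.0025,0.118,-0.149],
  [0.085,-0.029,0.0025,0.118,-0.149],
  [0.085,-0.029,0.0025,0.118,-0.149],
])

```text
time_s: 10.45
eef_pos: [0.6704, 0.1452, 0.0221]
orientation: [0.726, 0.687, -0.001, -0.0]
ft_force: [1.2, -0.0, 0.2]
finger_gap: 0.085
```

```bash
python3 - <<'E'
from h import *
q,_=snap('side','6')
s=get_state();print(s['time_s'],s['eef_pos'],wc(s['eef_pos']),'ang',toolang(s),s['ft_force'].round(2))
R=Ro.from_quat(s['orientation']).as_matrix();print('upslope in tool',(R.T@-RC[:,1]).round(4),'x err',(R.T@-RC[:,0]).round(4))
crop(q,300,160,420,270,6,'s6.png')
E
```

```text
10.5 [0.67118083 0.14551554 0.02311271] [1.13183329e-01 2.66189610e+02 4.20153970e+00] ang 1.5166018750316317 [-0.07  0.74  0.92]
upslope in tool [-0.9902  0.0042 -0.1398] x err [-4.2e-03 -1.0e+00 -5.0e-04]
```

View pics/s6.png

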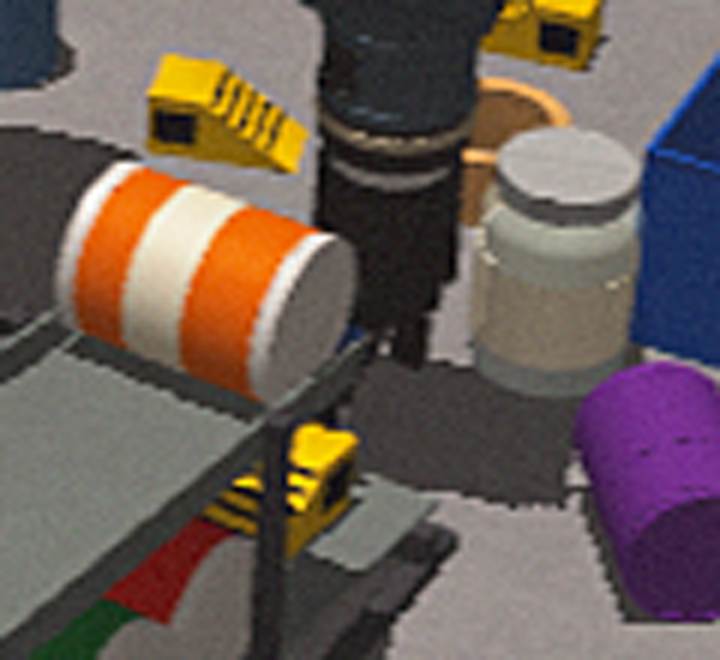

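Request:
move_arm([
  [0.085,-0.004,0,-0.0006,0],
  [0.085,-0.008,0,-0.0011,0],
  [0.085,-0.012,0,-0.0017,0],
  [0.085,-0.016,0,-0.0022,0],
  [0.085,-0.02,0,-0.0028,0],
  [0.085,-0.024,0,-0.0034,0],
  [0.085,-0.028,0,-0.004,0],
  [0.085,-0.032,0,-0.0045,0],
  [0.085,-0.036,0,-0.005,0],
  [0.085,-0.04,0,-0.0056,0],
  [0.085,-0.044,0,-0.0062,0],
  [0.085,-0.046,0,-0.0065,0],
])

```text
time_s: 11.5
eef_pos: [0.669, 0.0998, 0.0298]
orientation: [0.725, 0.689, 0.001, 0.0]
ft_force: [0.9, 7.2, 3.5]
finger_gap: 0.0851
```

```bash
python3 - <<'E'
from h import *
q,_=snap('side','7');p,_=snap('top','7')
s=get_state();print(s['time_s'],s['eef_pos'],wc(s['eef_pos']),'ang',toolang(s),s['ft_force'].round(2))
crop(q,300,160,420,270,6,'s7.png');crop(p,260,110,420,230,5,'t7.png')
E
```

```text
11.6 [0.66895533 0.09951083 0.02966041] [1.89750558e-01 2.19668106e+02 4.25803847e+00] ang 1.5187850539215202 [1.18 3.19 2.55]
```

View pics/s7.png

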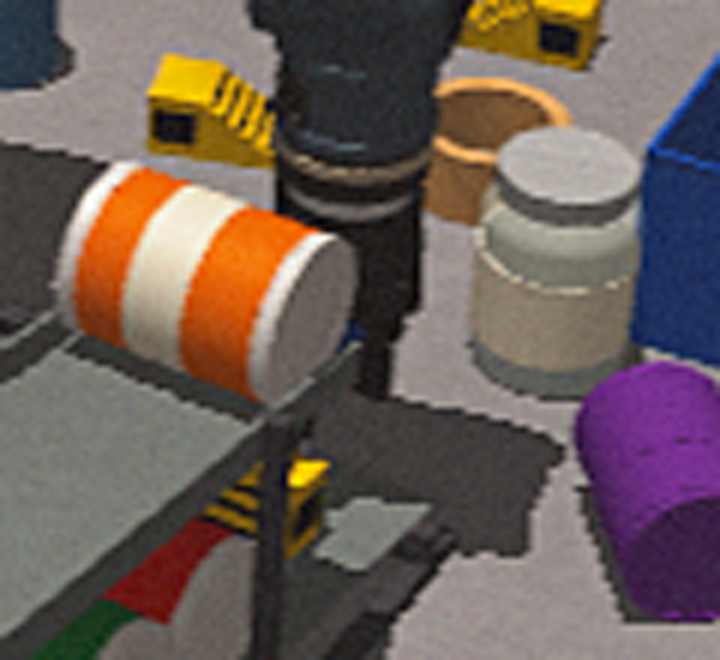

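View pics/t7.png

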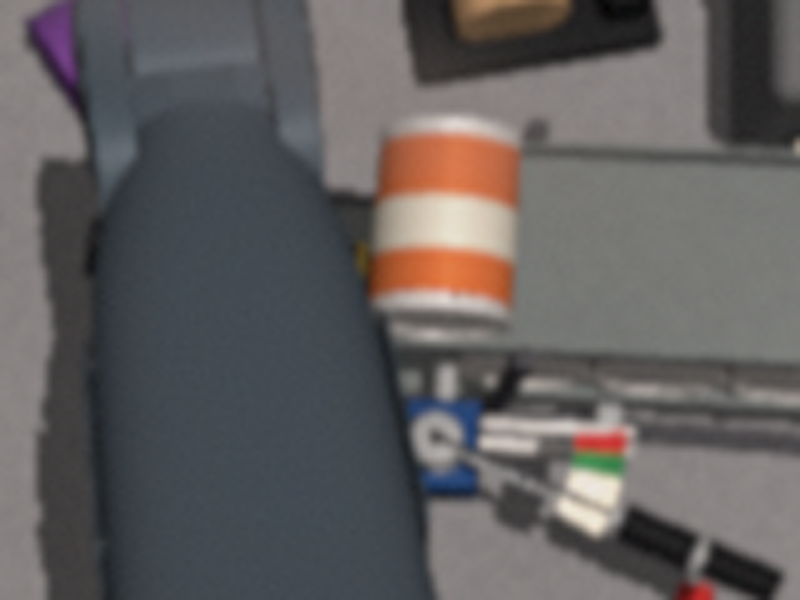

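```bash
python3 - <<'E'
from h import *
def ch(c,s,u0,v0): return (u0+(c[0]+.5)/s-.5, v0+(c[1]+.5)/s-.5)
n=RC[:,2]
for nm,c in (('s6 heel top far',(357,437)),('s6 heel bot far',(350,485)),('s6 crest?',(290,545)),('s7 heel top far',(328,463)),('s7 bottom far',(322,510)),('s7 x',(290,555))):
    u=ch(c,6,300,160)
    print(nm,[wc(onplane('side',*u,cw(0,0,z),n)).round(1) for z in(42,0)],'x=25:',wc(onplane('side',*u,cw(25,0,0),RC[:,0])).round(1))
for y in (140,110): 
  for X in [(25,47.5,42),(25,47.5,0),(-25,47.5,42),(-25,47.5,0),(25,12.5,42)]:
    u=proj('side',cw(X[0],y+X[1],X[2])); print(y,X,((u+.5-[300,160])*6-.5).round())
E
```

```text
s6 heel top far [array([ 25.9, 190. ,  42. ]), array([ -1.5, 254.5,  -0. ])] x=25: [ 25.  192.1  40.6]
s6 heel bot far [array([ 44.5, 146.9,  42. ]), array([ 18.1, 209.1,  -0. ])] x=25: [ 25.  192.7  11. ]
s6 crest? [array([46.8, 80. , 42. ]), array([ 20.6, 138.6,   0. ])] x=25: [ 25.  128.8   7.1]
s7 heel top far [array([ 26.1, 157.9,  42. ]), array([ -1.3, 220.7,   0. ])] x=25: [ 25.  160.4  40.3]
s7 bottom far [array([ 44.3, 117.5,  42. ]), array([ 17.9, 178.1,  -0. ])] x=25: [ 25.  161.8  11.3]
s7 x [array([51. , 72.5, 42. ]), array([ 24.9, 130.7,  -0. ])] x=25: [2.500e+01 1.305e+02 1.000e-01]
140 (25, 47.5, 42) [353. 438.]
140 (25, 47.5, 0) [343. 507.]
140 (-25, 47.5, 42) [268. 405.]
140 (-25, 47.5, 0) [259. 473.]
140 (25, 12.5, 42) [321. 467.]
110 (25, 47.5, 42) [326. 463.]
110 (25, 47.5, 0) [315. 532.]
110 (-25, 47.5, 42) [240. 428.]
110 (-25, 47.5, 0) [231. 497.]
110 (25, 12.5, 42) [293. 492.]
```

Request:
move_arm([
  [0.085,0,0,-0.002,0],
  [0.085,0,0,-0.004,0],
  [0.085,0,0,-0.004,0],
  [0.085,0,0,-0.004,0],
])

```text
time_s: 11.93
eef_pos: [0.6682, 0.0993, 0.0327]
orientation: [0.725, 0.688, -0.0, -0.0]
ft_force: [-1.4, 0.9, 1.2]
finger_gap: 0.0847
```

Request:
move_arm([
  [0.085,-0.002,0,-0.0003,0],
  [0.085,-0.004,0,-0.0006,0],
  [0.085,-0.006,0,-0.0008,0],
  [0.085,-0.008,0,-0.0011,0],
])

```text
time_s: 12.27
eef_pos: [0.6679, 0.0914, 0.0339]
orientation: [0.725, 0.689, -0.0, -0.0]
ft_force: [0.2, 2.1, -0.0]
finger_gap: 0.085
```

Request:
move_arm([
  [0.085,-0.002,0,-0.0003,0],
  [0.085,-0.004,0,-0.0006,0],
  [0.085,-0.006,0,-0.0008,0],
  [0.085,-0.008,0,-0.0011,0],
])

```text
time_s: 12.6
eef_pos: [0.6675, 0.0834, 0.035]
orientation: [0.725, 0.689, -0.0, -0.0]
ft_force: [-0.1, 1.6, -0.7]
finger_gap: 0.0847
```

Request:
move_arm([
  [0.085,-0.002,0,-0.0003,0],
  [0.085,-0.004,0,-0.0006,0],
  [0.085,-0.006,0,-0.0008,0],
  [0.085,-0.008,0,-0.0011,0],
  [0.085,-0.01,0,-0.0014,0],
  [0.085,-0.012,0,-0.0017,0],
  [0.085,-0.014,0,-0.002,0],
  [0.085,-0.016,0,-0.0023,0],
  [0.085,-0.018,0,-0.0025,0],
  [0.085,-0.02,0,-0.0028,0],
  [0.085,-0.022,0,-0.0031,0],
  [0.085,-0.022,0,-0.0031,0],
])

```text
time_s: 13.6
eef_pos: [0.6664, 0.0611, 0.0382]
orientation: [0.725, 0.688, -0.0, 0.0]
ft_force: [-0.4, 0.9, 0.3]
finger_gap: 0.0852
```

```bash
python3 - <<'E'
from h import *
q,_=snap('side','8')
s=get_state();print(s['time_s'],s['eef_pos'],wc(s['eef_pos']),'ang',toolang(s),s['ft_force'].round(2))
crop(q,300,180,400,280,7,'s8.png')
print(((proj('side',cw(25,118,42))+.5-[300,180])*7-.5).round(),((proj('side',cw(25,108,42))+.5-[300,180])*7-.5).round())
E
```

```text
13.65 [0.66641959 0.06126117 0.03816527] [ -0.4311386  180.52772775   7.33119763] ang 1.5186552667430007 [-0.64  0.15  0.61]
[336. 438.] [325. 448.]
```

View pics/s8.png

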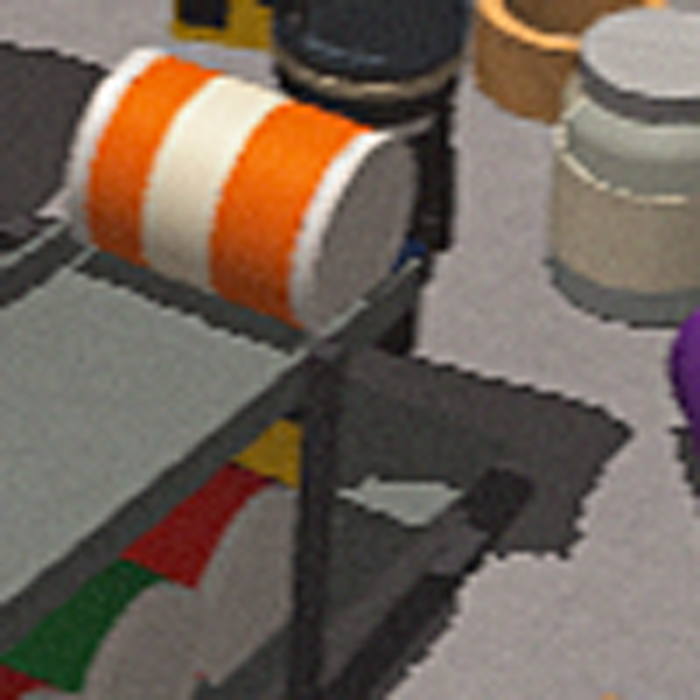

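Request:
move_arm([
  [0.085,-0.0015,0,-0.0002,0],
  [0.085,-0.003,0,-0.0004,0],
  [0.085,-0.0045,0,-0.0006,0],
  [0.085,-0.006,0,-0.0008,0],
  [0.085,-0.007,0,-0.001,0],
  [0.085,-0.007,0,-0.001,0],
])

```text
time_s: 14.15
eef_pos: [0.6662, 0.0547, 0.0393]
orientation: [0.725, 0.689, 0.0, -0.0]
ft_force: [0.1, 1.6, -0.5]
finger_gap: 0.0851
```

```bash
python3 - <<'E'
from h import *
f=[]
b=np.load('side8.npz')['p'].astype(int)
for i in range(4):
    q,_=camera('side'); s=get_state(); f.append(s['ft_force'])
print(np.mean(f,0).round(2),np.std(f,0).round(2),wc(s['eef_pos']).round(1),s['time_s'])
np.save('sref.npy',q)
E
```

```text
[ 0.54  1.49 -0.11] [0.41 0.39 0.15] [ -0.4 173.8   7.4] 14.35
```

Request:
move_arm([
  [0.085,-0.0005,0,-0.0001,0],
  [0.085,-0.001,0,-0.0001,0],
  [0.085,-0.0015,0,-0.0002,0],
  [0.085,-0.0015,0,-0.0002,0],
])

```text
time_s: 14.68
eef_pos: [0.6664, 0.0542, 0.0397]
orientation: [0.725, 0.689, 0.001, -0.0]
ft_force: [1.5, 7.6, 0.7]
finger_gap: 0.0847
```

Request:
move_arm([
  [0.085,-0.0005,0,-0.0001,0],
  [0.085,-0.001,0,-0.0001,0],
  [0.085,-0.001,0,-0.0001,0],
  [0.085,-0.001,0,-0.0001,0],
])

```text
time_s: 15.02
eef_pos: [0.6664, 0.054, 0.04]
orientation: [0.725, 0.689, 0.001, -0.001]
ft_force: [1.0, 10.4, 2.0]
finger_gap: 0.0849
```

```bash
cat > chk.py <<'E'
from h import *
f=[]
for i in range(3):
    q,_=camera('side'); s=get_state(); f.append(s['ft_force'])
r=np.load('sref.npy').astype(int)
d=abs(q.astype(int)-r).sum(2)
print(np.mean(f,0).round(2),np.std(f,0).round(2),wc(s['eef_pos']).round(2),s['time_s'],'cans diff',d[235:300,300:345].mean().round(2),'static noise',d[300:390,400:600].mean().round(2))
cv2.imwrite('pics/last.png',q[:,:,::-1]);np.save('last.npy',q)
E
python3 chk.py
```

```text
[ 0.76 10.61  1.77] [0.11 0.47 0.49] [-7.0000e-02  1.7308e+02  8.0400e+00] 15.1667 cans diff 10.82 static noise 8.33
```

Request:
move_arm([
  [0.085,0.002,0,0.0003,0],
  [0.085,0.004,0,0.0006,0],
  [0.085,0.004,0,0.0006,0],
  [0.085,0.004,0,0.0006,0],
])

```text
time_s: 15.5
eef_pos: [0.6659, 0.0558, 0.0387]
orientation: [0.725, 0.688, -0.0, 0.0]
ft_force: [0.1, 0.7, 0.2]
finger_gap: 0.0845
```

```bash
python3 chk.py; python3 - <<'E'
from h import *
q=np.load('last.npy'); crop(q,280,150,400,270,6,'s9.png')
a=np.load('side0.npz')['p'];
both=np.hstack([cv2.resize(x[230:310,255:345],None,fx=4.4,fy=4.4,interpolation=cv2.INTER_CUBIC) for x in(a,q)]); cv2.imwrite('pics/cmp.png',both[:,:,::-1])
E
```

```text
[ 0.21 -0.08  0.13] [0.16 0.23 0.28] [ -0.53 175.05   7.15] 15.65 cans diff 10.84 static noise 8.33
```

View pics/s9.png

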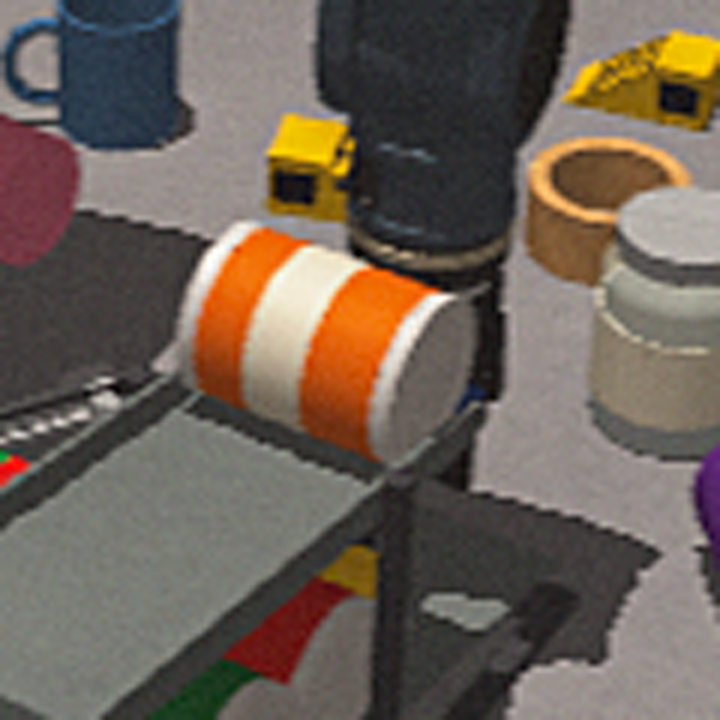

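View pics/cmp.png

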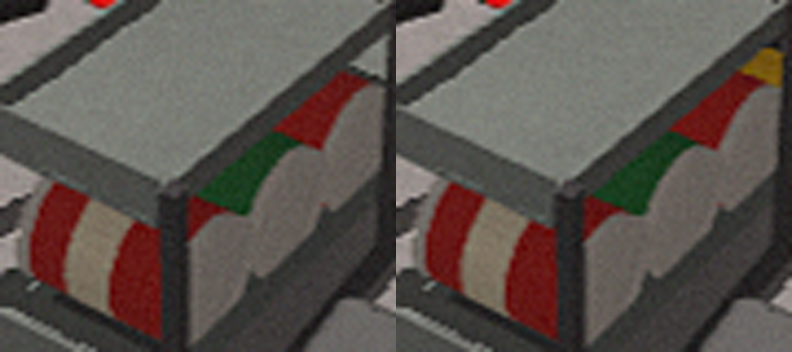

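Request:
move_arm([
  [0.085,0.01,0,0.001,0],
  [0.085,0.025,0,0.003,0],
  [0.085,0.045,0,0.003,0],
  [0.085,0.065,0,-0.01,0],
  [0.085,0.085,0,-0.03,0],
  [0.085,0.1,0,-0.06,0],
  [0.085,0.11,0,-0.09,0],
  [0.085,0.12,0,-0.1,0],
  [0.085,0.12,0,-0.1,0],
])

```text
time_s: 16.4
eef_pos: [0.6738, 0.1798, 0.1422]
orientation: [0.724, 0.69, 0.003, 0.001]
ft_force: [1.2, -0.1, 0.6]
finger_gap: 0.0849
```

```bash
python3 - <<'E'
from h import *
p,_=snap('top','9');q,_=snap('side','9b')
s=get_state();print(s['time_s'],s['eef_pos'],wc(s['eef_pos']))
crop(p,290,140,350,200,12,'t9.png');crop(q,290,180,390,270,7,'s9b.png')
for X in [(25,108,42),(-25,108,42),(25,108,0),(25,112,42)]:
    print(X,((proj('top',cw(*X))+.5-[290,140])*12-.5).round(),((proj('side',cw(*X))+.5-[290,180])*7-.5).round())
E
```

```text
16.5 [0.67202159 0.17710732 0.13824001] [ -0.62603103 281.40958719 122.61120454]
(25, 108, 42) [520. 229.] [395. 448.]
(-25, 108, 42) [507. 412.] [293. 407.]
(25, 108, 0) [532. 268.] [383. 531.]
(25, 112, 42) [505. 228.] [399. 444.]
```

View pics/t9.png

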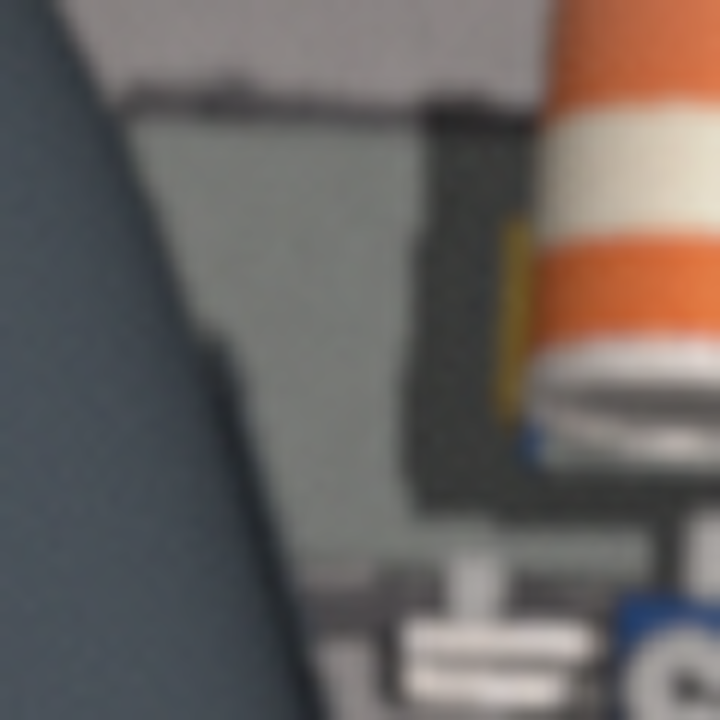

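View pics/s9b.png

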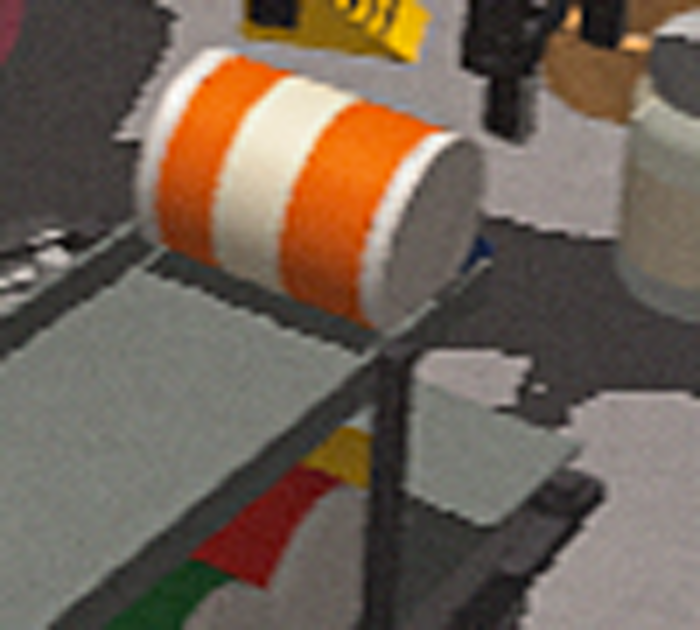

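```bash
python3 - <<'E'
from h import *
for X in [(-63,90,135),(-63,90,164),(63,90,135),(63,90,164),(61,225,0),(-61,225,0),(63,-250,135)]:
    print(X,((proj('top',cw(*X))+.5-[290,140])*12-.5).round(),((proj('side',cw(*X))+.5-[290,180])*7-.5).round())
p=np.load('top9.npz')['p']; crop(p,325,160,365,185,18,'t9b.png')
E
```

```text
(-63, 90, 135) [540. 483.] [216. 203.]
(-63, 90, 164) [531. 458.] [223. 142.]
(63, 90, 135) [573.  -8.] [484. 306.]
(63, 90, 164) [565. -42.] [494. 243.]
(61, 225, 0) [121. 123.] [579. 445.]
(-61, 225, 0) [ 87. 553.] [344. 351.]
(63, -250, 135) [1964.   44.] [ -1. 718.]
```

View pics/t9b.png

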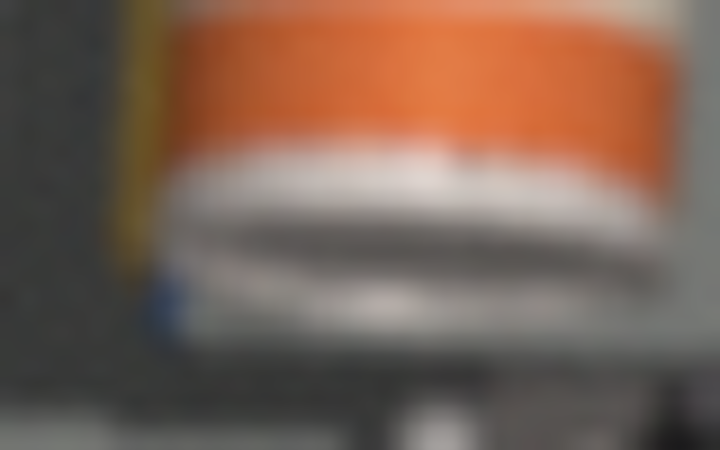

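```bash
python3 - <<'E'
from h import *
s=get_state()
print(shift(cw(0,235,50),s),shift(cw(0,235,7.5),s),shift(cw(0,180,7.5),s),'roll',toolang(s)-1.5208)
E
```

```text
[-0.0561  0.0007  0.0654] [-0.062   0.0007  0.1075] [-0.1165  0.0007  0.0998] roll -0.00035179860999767776
```

Request:
move_arm([
  [0.085,-0.01,0,0.01,0],
  [0.085,-0.03,0.0005,0.035,0],
  [0.085,-0.05,0.0005,0.065,0],
  [0.085,-0.06,0.0005,0.09,0],
  [0.085,-0.066,0.0005,0.105,0],
  [0.085,-0.075,0.0005,0.1057,0],
  [0.085,-0.085,0.0005,0.1043,0],
  [0.085,-0.095,0.0005,0.1029,0],
  [0.085,-0.105,0.0005,0.1014,0],
  [0.085,-0.114,0.0005,0.1,0],
  [0.085,-0.1165,0.0005,0.0998,0],
  [0.085,-0.1165,0.0005,0.0998,0],
])

```text
time_s: 17.5
eef_pos: [0.6673, 0.0587, 0.0401]
orientation: [0.726, 0.688, 0.001, 0.0]
ft_force: [-0.0, 0.4, 0.0]
finger_gap: 0.0849
```

```bash
python3 - <<'E'
from h import *
for i in range(4):
    q,_=camera('side'); s=get_state(); print(s['ft_force'].round(2),s['ft_torque'].round(3))
print(wc(s['eef_pos']).round(2),s['time_s'])
E
```

```text
[ 0.32 -0.07  0.06] [ 0.005  0.022 -0.051]
[ 0.73  0.6  -0.73] [-0.014 -0.041 -0.016]
[0.53 0.75 0.11] [-0.001 -0.037  0.022]
[-1.34 -0.18 -0.5 ] [ 0.032 -0.011  0.033]
[9.0000e-02 1.7927e+02 8.1500e+00] 17.7
```

Approach again by 7.5 mm and read the moment, which tells at what height the contact is.

Request:
move_arm([
  [0.085,-0.0015,0,-0.0002,0],
  [0.085,-0.003,0,-0.0004,0],
  [0.085,-0.0045,0,-0.0006,0],
  [0.085,-0.006,0,-0.0008,0],
  [0.085,-0.007,0,-0.001,0],
  [0.085,-0.0075,0,-0.001,0],
  [0.085,-0.0075,0,-0.001,0],
])

```text
time_s: 18.28
eef_pos: [0.6667, 0.054, 0.0404]
orientation: [0.725, 0.689, 0.001, -0.001]
ft_force: [-0.4, 10.3, 1.6]
finger_gap: 0.0848
```

```bash
python3 - <<'E'
from h import *
A=[]
for i in range(5):
    q,_=camera('side'); s=get_state(); A.append(np.r_[s['ft_force'],s['ft_torque']])
A=np.array(A);m=A.mean(0);print(m.round(3),A.std(0).round(3),'height',-m[3]/m[1])
print(wc(s['eef_pos']).round(2),s['time_s'])
E
```

```text
[-0.307  8.903  1.513  1.476  0.041 -0.04 ] [0.45  0.385 0.274 0.048 0.018 0.021] height -0.16581695143415445
[1.4000e-01 1.7308e+02 8.4900e+00] 18.5333
```

```bash
python3 - <<'E'
from h import *
q,_=snap('side','10')
a=np.load('side0.npz')['p']
def sh(a,b,u0,u1,v0,v1):
    A=cv2.cvtColor(a,cv2.COLOR_RGB2LAB)[v0:v1,u0:u1].astype(np.float32);B=cv2.cvtColor(b,cv2.COLOR_RGB2LAB)[v0:v1,u0:u1].astype(np.float32)
    W=np.eye(2,3,dtype=np.float32); 
    for k in(1,):
        cc,W=cv2.findTransformECC(A[...,k],B[...,k],W,cv2.MOTION_TRANSLATION,(3,200,1e-6),None,3)
    return W[:,2].round(3),round(cc,4)
for nm,r in dict(front=(309,330,244,268),second=(296,322,256,276),third_end=(262,292,268,302),orange=(312,352,190,228),redhandle=(216,246,258,286)).items():
    try: print(nm,sh(a,q,*r))
    except Exception as e: print(nm,str(e)[:80])
print('1mm upslope px:',proj('side',cw(40,-1,80))-proj('side',cw(40,0,80)))
s=get_state();print(s['ft_force'])
E
```

```text
front (array([-0.019, -0.02 ], dtype=float32), 0.997)
second (array([ 0.046, -0.007], dtype=float32), 0.9925)
third_end (array([-0.003,  0.011], dtype=float32), 0.9993)
orange (array([ 0.015, -0.014], dtype=float32), 0.9995)
redhandle (array([0.026, 0.023], dtype=float32), 0.9998)
1mm upslope px: [-0.18387279  0.1594325 ]
[-0.42963556  9.46736409  1.82957755]
```

Request:
move_arm([
  [0.085,-0.0004,0,0,0],
  [0.085,-0.0008,0,-0.0001,0],
  [0.085,-0.0008,0,-0.0001,0],
  [0.085,-0.0008,0,-0.0001,0],
])

```text
time_s: 18.92
eef_pos: [0.6667, 0.0539, 0.0406]
orientation: [0.725, 0.689, 0.002, -0.001]
ft_force: [-0.2, 11.9, 2.8]
finger_gap: 0.0854
```

```bash
cat > chk2.py <<'E'
from h import *
import sys
a=np.load('side0.npz')['p'];A=[];W2={}
def sh(a,b,u0,u1,v0,v1):
    A=cv2.cvtColor(a,cv2.COLOR_RGB2LAB)[v0:v1,u0:u1].astype(np.float32);B=cv2.cvtColor(b,cv2.COLOR_RGB2LAB)[v0:v1,u0:u1].astype(np.float32)
    return cv2.findTransformECC(A[...,1],B[...,1],np.eye(2,3,dtype=np.float32),cv2.MOTION_TRANSLATION,(3,200,1e-6),None,3)[1][:,2].round(3)
for i in range(3):
    q,_=camera('side'); s=get_state(); A.append(np.r_[s['ft_force'],s['ft_torque']])
print(np.mean(A,0).round(2),wc(s['eef_pos']).round(2),s['time_s'])
for nm,r in dict(front=(309,330,244,268),second=(296,322,256,276),orange=(312,352,190,228)).items(): print(nm,sh(a,q,*r))
np.save('last.npy',q)
E
python3 chk2.py
```

```text
[ 1.000e-02  1.247e+01  2.580e+00  1.960e+00  3.000e-02 -5.000e-02] [  0.25 172.9    8.72] 19.0667
front [-0.033  0.01 ]
second [-0.004  0.052]
orange [ 0.007 -0.003]
```

```bash
python3 - <<'E'
from h import *
q=np.load('side9b.npz')['p']; crop(q,325,230,350,255,28,'s9c.png')
for h in(106,108,110,112,114):
    P=[((proj('side',cw(x,h,42))+.5-[325,230])*28-.5).round() for x in(-10,0,10,25)]; print(h,P)
E
```

```text
106 [array([305., 285.]), array([386., 318.]), array([468., 352.]), array([592., 403.])]
108 [array([314., 277.]), array([396., 310.]), array([478., 344.]), array([601., 395.])]
110 [array([324., 269.]), array([405., 303.]), array([487., 336.]), array([610., 386.])]
112 [array([333., 262.]), array([414., 295.]), array([496., 328.]), array([619., 378.])]
114 [array([342., 254.]), array([424., 287.]), array([505., 320.]), array([629., 370.])]
```

View pics/s9c.png

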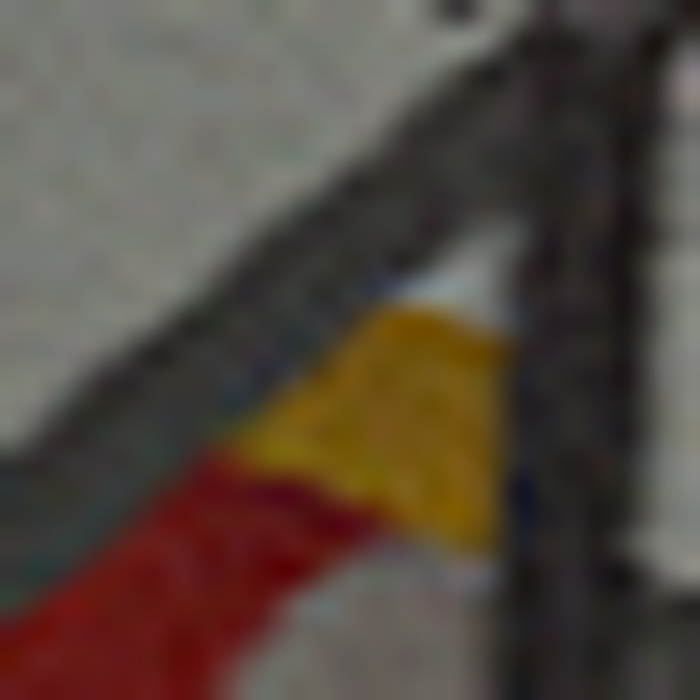

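Request:
move_arm([
  [0.085,0.003,0,0.0004,0],
  [0.085,0.01,0,0.001,0],
  [0.085,0.025,0,0.003,0],
  [0.085,0.045,0,0.0,0],
  [0.085,0.065,0,-0.02,0],
  [0.085,0.075,0,-0.05,0],
  [0.085,0.08,0,-0.085,0],
  [0.085,0.08,0,-0.12,0],
  [0.085,0.08,0,-0.155,0],
  [0.085,0.08,0,-0.19,0],
  [0.085,0.08,0,-0.22,0],
  [0.085,0.08,0,-0.24,0],
])

```text
time_s: 20.07
eef_pos: [0.6709, 0.1323, 0.2836]
orientation: [0.725, 0.689, 0.002, 0.001]
ft_force: [0.5, 0.3, -0.3]
finger_gap: 0.085
```

```bash
python3 - <<'E'
from h import *
p=np.load('top0.npz')['p']
ax=cw(-110,49,104)
q=lambda a,b:(330+(a+.5)/8-.5,180+(b+.5)/8-.5)
# handle mask: dark pixels near
g=cv2.cvtColor(p,cv2.COLOR_RGB2GRAY)
m=np.zeros((400,640),np.uint8); m[205:235,382:420]=(g[205:235,382:420]<48)
k,l,st,ce=cv2.connectedComponentsWithStats(cv2.morphologyEx(m,cv2.MORPH_CLOSE,np.ones((5,5)))); i=1+np.argmax(st[1:,4]); 
ys,xs=np.where(l==i); r=cv2.minAreaRect(np.c_[xs,ys].astype(np.float32)); print('handle px',ce[i],st[i],r)
for nm,u in dict(nut=q(140,140),h1=q(440,275),h2=q(680,382),cen=tuple(ce[i]),ptr0=q(420,262)).items():
    P=onplane('top',*u,ax,RC[:,2]); c=wc(P); print(nm,np.round(u,1),P.round(4),c.round(1),'r',np.hypot(c[0]+110,c[1]-49).round(1),'ang from upslope toward robot',np.arctan2(-(c[0]+110),-(c[1]-49)).round(3))
print(ax)
E
```

```text
handle px [398.36708861 221.21940928] [384 212  32  18 237] ((398.13446044921875, 223.62132263183594), (32.00824737548828, 12.368124008178711), 23.629377365112305)
nut [347.1 197.1] [ 0.5534 -0.0477  0.1519] [-107.8   51.3  104. ] r 3.1 ang from upslope toward robot -2.384
h1 [384.6 213.9] [ 0.5031 -0.1584  0.1679] [-152.6  -62.9  104. ] r 119.7 ang from upslope toward robot 0.364
h2 [414.6 227.3] [ 0.4643 -0.2445  0.1803] [-187.1 -151.7  104. ] r 215.0 ang from upslope toward robot 0.367
cen [398.4 221.2] [ 0.4817 -0.1983  0.1736] [-171.9 -104.2  104. ] r 165.2 ang from upslope toward robot 0.384
ptr0 [382.1 212.3] [ 0.5079 -0.1511  0.1668] [-148.2  -55.3  104. ] r 111.1 ang from upslope toward robot 0.351
[ 0.55115252 -0.04986816  0.15224205]
```

```bash
python3 - <<'E'
from h import *
s=get_state();th=.367
H=cw(-110-170*np.sin(th),49-170*np.cos(th),104); ax=cw(-110,49,104); d=(H-ax); da=np.arctan2(d[1],d[0])
print('handle',H,'dir',da,'perp',da+np.pi/2,'tool',toolang(s),'J',s['joint_pos'].round(2), s['time_s'])
print('roll',toolang(s)-(da+np.pi/2))
for t in ([.50,.10,.30],[.45,-.1,.30],[H[0],H[1],.25]): print(t,shift(t,s))
q,_=snap('top','11'); crop(q,290,140,440,240,5,'t11.png')
E
```

```text
handle [ 0.48237683 -0.20374996  0.17438466] dir -1.9911013710701138 perp -0.4203050442752172 tool 1.5193589686473687 J [0.19 0.53 0.56 1.6  0.   0.25] 20.0667
roll 1.939664012922586
[0.5, 0.1, 0.3] [-0.041  -0.1689 -0.017 ]
[0.45, -0.1, 0.3] [-0.2433 -0.2086 -0.0173]
[np.float64(0.4823768260284209), np.float64(-0.2037499571326966), 0.25] [-0.3453 -0.1711  0.0327]
```

View pics/t11.png

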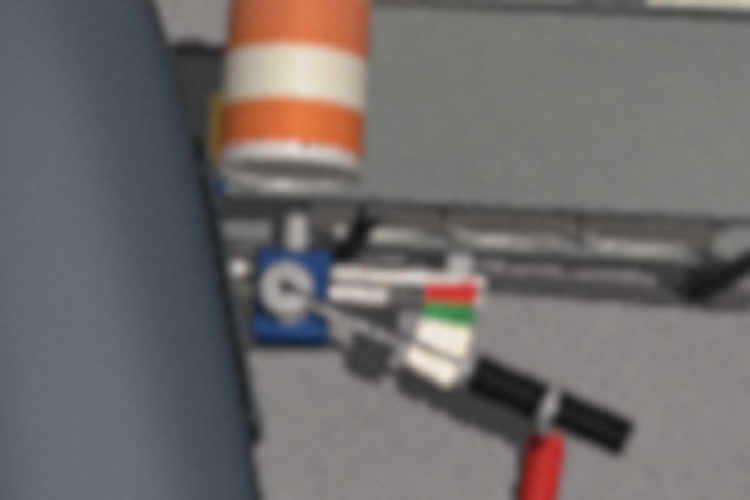

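Request:
move_arm([
  [0.085,-0.005,-0.02,-0.01,0.05],
  [0.085,-0.012,-0.05,-0.017,0.14],
  [0.085,-0.02,-0.085,-0.017,0.24],
  [0.085,-0.03,-0.12,-0.017,0.34],
  [0.085,-0.045,-0.15,-0.017,0.44],
  [0.085,-0.07,-0.172,-0.017,0.54],
  [0.085,-0.1,-0.184,-0.017,0.64],
  [0.085,-0.13,-0.192,-0.017,0.75],
  [0.085,-0.16,-0.198,-0.017,0.86],
  [0.085,-0.19,-0.204,-0.017,0.97],
  [0.07,-0.22,-0.208,-0.017,1.08],
  [0.06,-0.243,-0.209,-0.017,1.18],
])

```text
time_s: 21.12
eef_pos: [0.4484, -0.1019, 0.2971]
orientation: [0.986, 0.166, -0.0, 0.0]
ft_force: [1.0, -0.1, -0.1]
finger_gap: 0.0632
```

```bash
python3 - <<'E'
from h import *
s=get_state();print(s['eef_pos'],s['time_s'],s['joint_pos'].round(2))
print('roll',toolang(s)+.4203,shift([.4824,-.2037,.25],s))
E
```

```text
[ 0.44841796 -0.10186383  0.297075  ] 21.1167 [-0.22  0.11 -0.01  1.45 -0.    1.01]
roll 0.7534277072516118 [-0.0012  0.1073  0.0471]
```

Request:
move_arm([
  [0.06,0,0.015,0.005,0.09],
  [0.06,0,0.03,0.01,0.19],
  [0.06,0,0.05,0.02,0.29],
  [0.06,-0.001,0.07,0.03,0.39],
  [0.06,-0.001,0.09,0.04,0.49],
  [0.06,-0.001,0.105,0.047,0.59],
  [0.06,-0.001,0.107,0.047,0.69],
  [0.06,-0.001,0.107,0.047,0.753],
  [0.06,-0.001,0.107,0.047,0.753],
])

```text
time_s: 21.87
eef_pos: [0.484, -0.2017, 0.2494]
orientation: [0.978, -0.207, -0.001, -0.0]
ft_force: [0.3, 0.5, 0.3]
finger_gap: 0.0601
```

```bash
python3 - <<'E'
from h import *
q,_=snap('side','12');p,_=snap('top','12')
s=get_state();print(s['eef_pos'],s['time_s'],toolang(s),s['finger_gap'])
print(shift([.4824,-.2037,.148],s))
crop(q,200,150,320,250,6,'s12.png');crop(p,330,150,450,250,6,'t12.png')
E
```

```text
[ 0.48401999 -0.2014585   0.24980354] 21.9667 -0.411369049894544 0.06029434991985987
[-0.0005  0.0027  0.1018]
```

View pics/s12.png

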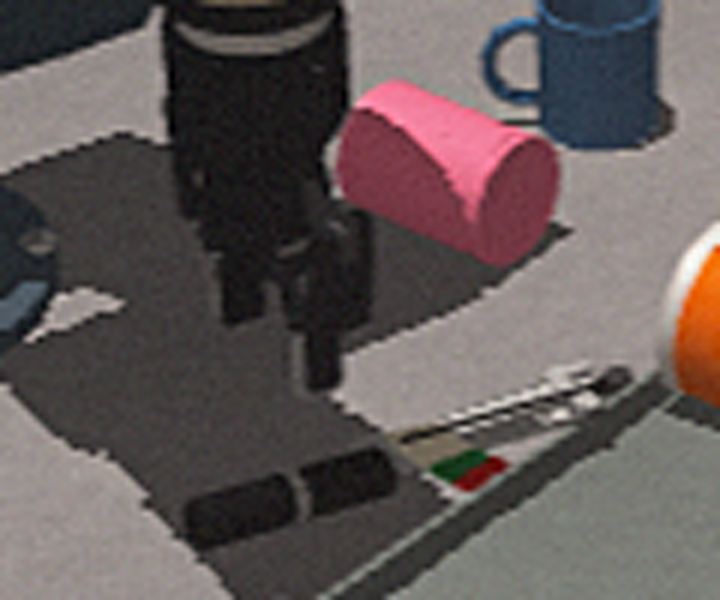

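View pics/t12.png

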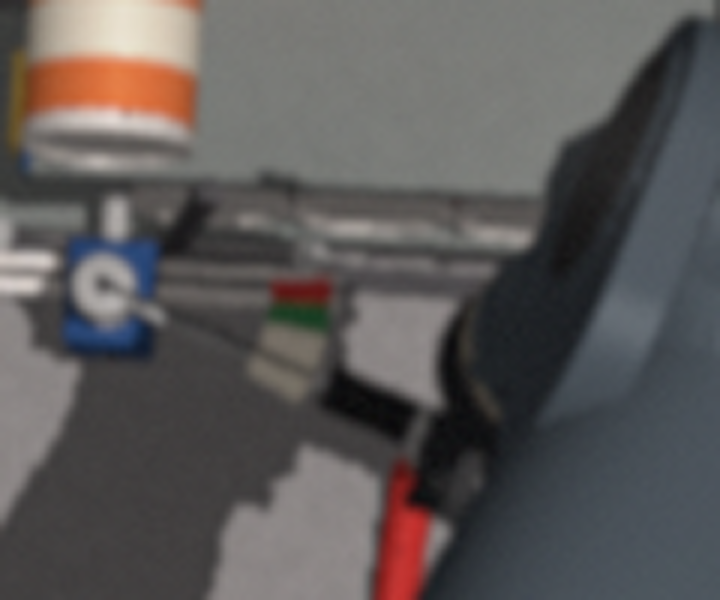

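```bash
python3 - <<'E'
from h import *
H=np.array([.4824,-.2037,.1744]); print(proj('side',H),proj('top',H),'obs side ~ (250.0,231.2)')
# ring in top0: crop_wr ring at (560,330)/8
u=(330+560.5/8-.5,180+330.5/8-.5); print(u,tri(u,(250.0,231.2)))
E
```

```text
[247.4026648  232.69752919] [400.24874395 221.01670838] obs side ~ (250.0,231.2)
(399.5625, 220.8125) (array([ 0.48476588, -0.19938054,  0.17744343]), np.float64(0.005468465686844394))
```

Request:
move_arm([
  [0.06,0,0.001,0.015,0.009],
  [0.06,0,0.002,0.035,0.009],
  [0.06,0,0.002,0.06,0.009],
  [0.06,0,0.002,0.08,0.009],
  [0.06,0,0.002,0.095,0.009],
  [0.06,0,0.002,0.1,0.009],
  [0.06,0,0.002,0.1,0.009],
  [0.06,0,0.002,0.1,0.009],
])

```text
time_s: 22.63
eef_pos: [0.4834, -0.2036, 0.1508]
orientation: [0.978, -0.209, 0.0, -0.0]
ft_force: [0.0, 0.2, -0.1]
finger_gap: 0.0598
```

```bash
python3 - <<'E'
from h import *
q,_=snap('side','13');p,_=snap('top','13')
s=get_state();print(s['eef_pos'],s['time_s'],toolang(s),s['finger_gap'],s['ft_force'].round(2))
crop(q,200,150,320,250,6,'s13.png');crop(p,330,170,420,245,8,'t13.png')
E
```

```text
[ 0.48381646 -0.20386559  0.15128392] 22.7333 -0.4222712966877254 0.06021855623507457 [-0.58  0.54  0.91]
```

View pics/s13.png

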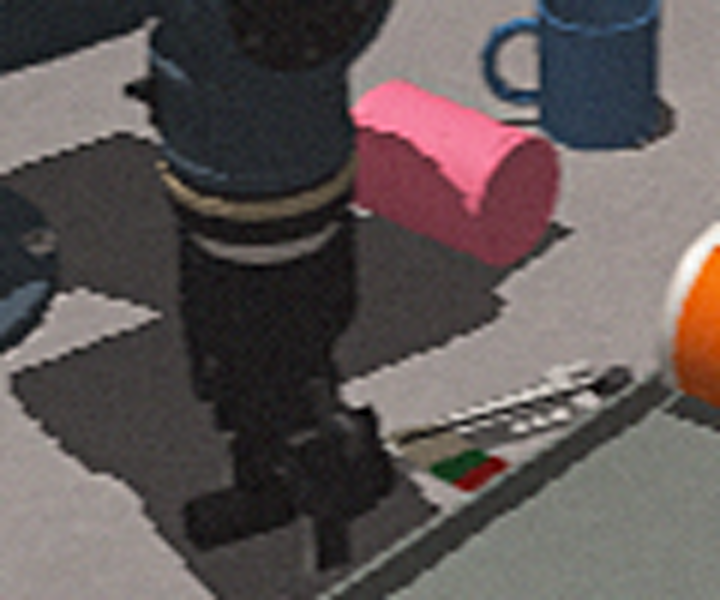

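View pics/t13.png

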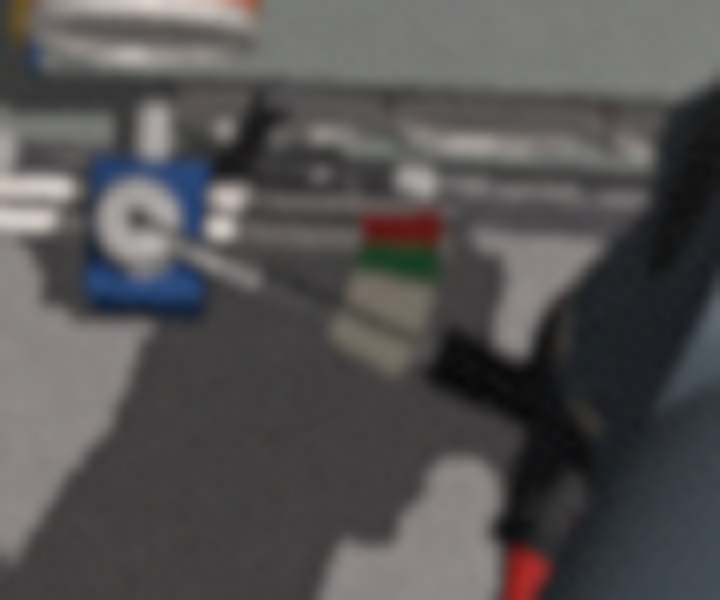

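Request:
move_arm([
  [0.036,0,0,0,0],
  [0.036,0,0,0,0],
  [0.036,0,0,0,0],
  [0.036,0,0,0,0],
  [0.036,-0.0034,0,0,0.02],
  [0.036,-0.0068,-0.0001,0.0004,0.04],
  [0.036,-0.0102,-0.0003,0.0006,0.06],
  [0.036,-0.0136,-0.0005,0.0008,0.08],
  [0.036,-0.017,-0.0008,0.001,0.1],
  [0.036,-0.0204,-0.0012,0.0012,0.12],
  [0.036,-0.0238,-0.0017,0.0014,0.14],
  [0.036,-0.0238,-0.0017,0.0014,0.14],
])

```text
time_s: 23.73
eef_pos: [0.4618, -0.1925, 0.1489]
orientation: [0.96, -0.279, 0.0, 0.0]
ft_force: [2.6, -3.8, 0.1]
finger_gap: 0.0357
```

```bash
cat > wr.py <<'E'
from h import *
import sys
A=[]
for i in range(3):
    p,_=camera('top'); s=get_state(); A.append(np.r_[s['ft_force'],s['ft_torque']])
m=np.mean(A,0); a=toolang(s); tx=np.array([np.cos(a),np.sin(a),0])
ft=m[:3]@tx; c=wc(s['eef_pos'])
print(m.round(2),'Ftan',ft.round(2),'delta~',(ft*.17/8).round(3),'tool arc ang',np.arctan2(-(c[0]+110),-(c[1]-49)).round(3),'r',np.hypot(c[0]+110,c[1]-49).round(1),'t',s['time_s'],'gap',s['finger_gap'].round(4),'eef',s['eef_pos'])
tau=np.cross([0,0,1],tx); print('moment arm',(np.dot(m[3:],tau)/ft).round(3))
crop(p,330,170,420,245,8,sys.argv[1])
E
python3 wr.py w1.png
```

```text
Traceback (most recent call last):
  File "wr.py", line 8, in <module>
    print(m.round(2),'Ftan',ft.round(2),'delta~',(ft*.17/8).round(3),'tool arc ang',np.arctan2(-(c[0]+110),-(c[1]-49)).round(3),'r',np.hypot(c[0]+110,c[1]-49).round(1),'t',s['time_s'],'gap',s['finger_gap'].round(4),'eef',s['eef_pos'])
                                                                                                                                                                                              ^^^^^^^^^^^^^^^^^^^^^
AttributeError: 'float' object has no attribute 'round'
```

```bash
sed -i "s/s\['finger_gap'\].round(4)/s['finger_gap']/" wr.py; python3 wr.py w1.png
```

```text
[ 1.6  -4.38  1.23 -0.86 -0.42 -0.04] Ftan 3.69 delta~ 0.078 tool arc ang 0.511 r 166.6 t 24.0333 gap 0.03602831433721688 eef [ 0.46245151 -0.19286002  0.14890292]
moment arm -0.22
```

View pics/w1.png

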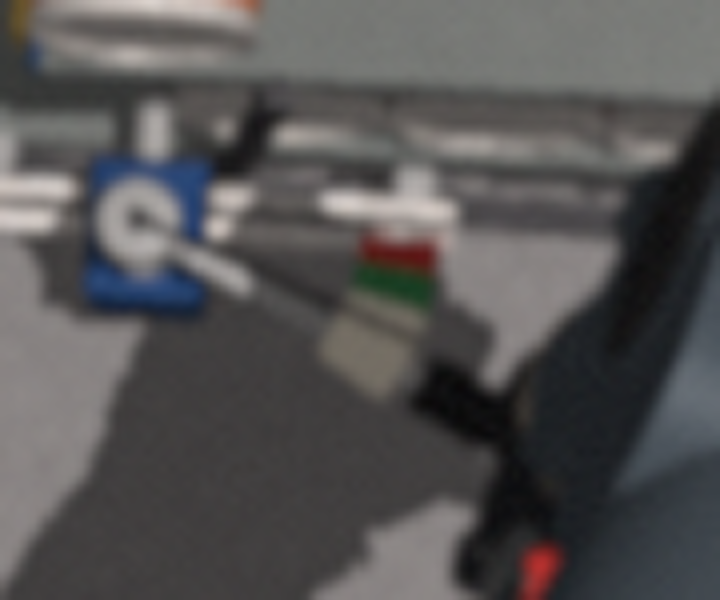

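Request:
move_arm([
  [0.036,-0.0034,0,0.0002,0.02],
  [0.036,-0.0068,-0.0001,0.0005,0.04],
  [0.036,-0.0102,-0.0003,0.0007,0.06],
  [0.036,-0.0136,-0.0005,0.0009,0.08],
  [0.036,-0.017,-0.0008,0.0012,0.1],
  [0.036,-0.0197,-0.0011,0.0014,0.116],
  [0.036,-0.0197,-0.0011,0.0014,0.116],
])

```text
time_s: 24.62
eef_pos: [0.4469, -0.1821, 0.1479]
orientation: [0.943, -0.334, 0.001, 0.001]
ft_force: [4.8, -8.8, 1.3]
finger_gap: 0.0361
```

```bash
python3 wr.py w2.png
```

```text
[ 4.75 -8.92  0.33 -1.67 -0.88  0.04] Ftan 9.3 delta~ 0.198 tool arc ang 0.622 r 166.7 t 24.7667 gap 0.036184450435850744 eef [ 0.44732407 -0.18231521  0.14790535]
moment arm -0.187
```

View pics/w2.png

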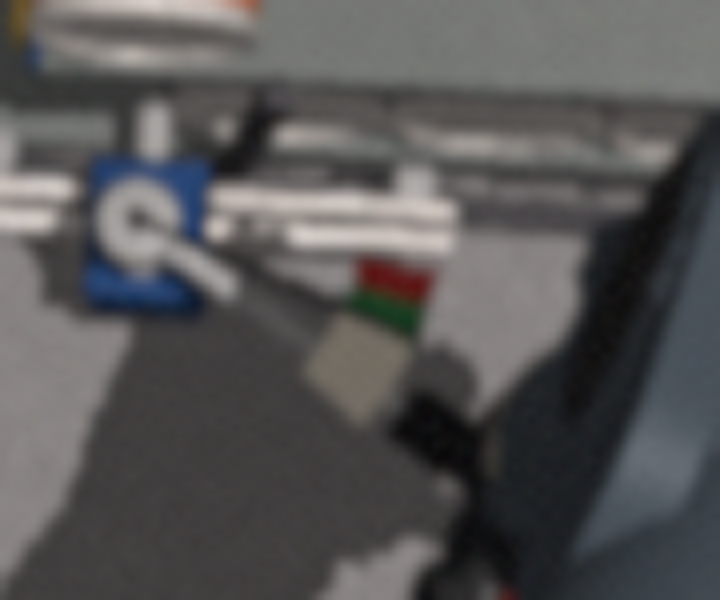

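Request:
move_arm([
  [0.036,-0.0025,0,0.0002,0.015],
  [0.036,-0.005,-0.0001,0.0004,0.03],
  [0.036,-0.0075,-0.0002,0.0005,0.045],
  [0.036,-0.0098,-0.0003,0.0007,0.055],
  [0.036,-0.0098,-0.0003,0.0007,0.055],
  [0.036,-0.0098,-0.0003,0.0007,0.055],
])

```text
time_s: 25.27
eef_pos: [0.4401, -0.1765, 0.1473]
orientation: [0.933, -0.359, 0.002, 0.001]
ft_force: [4.3, -11.7, -1.3]
finger_gap: 0.0361
```

```bash
python3 wr.py w3.png; python3 - <<'E'
from h import *
p,_=snap('top','w3'); crop(p,365,195,395,225,24,'w3b.png')
# where pointer and scale band boundaries should be: green .19-.33 at radius ~105
ax=cw(-110,49,104)
for nm,a in (('pointer',.36),): print(nm,[((proj('top',cw(-110-r*np.sin(a),49-r*np.cos(a),104))+.5-[365,195])*24-.5).round() for r in(80,100,112)])
E
```

```text
[  5.59 -12.17  -0.27  -2.18  -1.01   0.02] Ftan 12.3 delta~ 0.261 tool arc ang 0.677 r 166.8 t 25.4167 gap 0.036286194730323726 eef [ 0.44019831 -0.17654184  0.14731194]
moment arm -0.18
pointer [array([186., 334.]), array([335., 399.]), array([425., 438.])]
```

View pics/w3b.png

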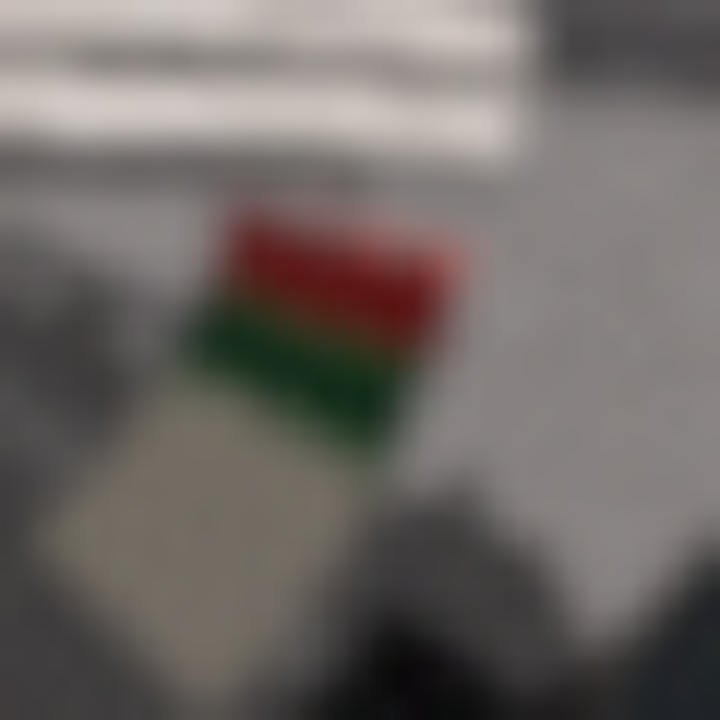

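View pics/w3.png

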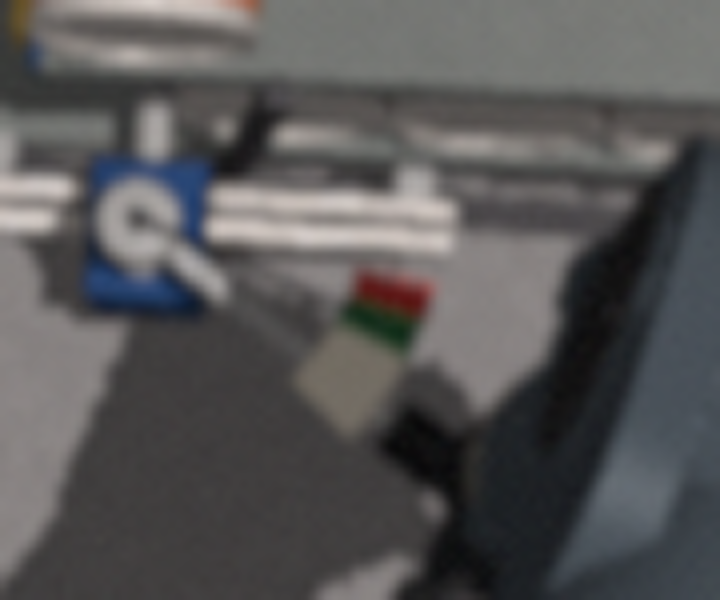

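Request:
move_arm([
  [0.036,0,0,0,0],
  [0.036,0,0,0,0],
  [0.036,0,0,0,0],
  [0.036,0,0,0,0],
  [0.036,0,0,0,0],
  [0.036,0,0,0,0],
  [0.036,0,0,0,0],
  [0.036,0,0,0,0],
  [0.036,0,0,0,0],
  [0.036,0,0,0,0],
  [0.036,0,0,0,0],
  [0.036,0,0,0,0],
])

```text
time_s: 26.47
eef_pos: [0.4402, -0.1766, 0.1473]
orientation: [0.933, -0.359, 0.002, 0.001]
ft_force: [4.6, -11.8, 0.2]
finger_gap: 0.0358
```

Request:
move_arm([
  [0.036,0,0,0,0],
  [0.036,0,0,0,0],
  [0.036,0,0,0,0],
  [0.036,0,0,0,0],
  [0.036,0,0,0,0],
  [0.036,0,0,0,0],
  [0.036,0,0,0,0],
  [0.036,0,0,0,0],
  [0.036,0,0,0,0],
  [0.036,0,0,0,0],
  [0.036,0,0,0,0],
  [0.036,0,0,0,0],
])

```text
time_s: 27.47
eef_pos: [0.4402, -0.1765, 0.1473]
orientation: [0.933, -0.359, 0.002, 0.001]
ft_force: [7.0, -11.1, 0.1]
finger_gap: 0.0362
```

Request:
move_arm([
  [0.036,0,0,0,0],
  [0.036,0,0,0,0],
  [0.036,0,0,0,0],
  [0.036,0,0,0,0],
  [0.036,0,0,0,0],
  [0.036,0,0,0,0],
  [0.036,0,0,0,0],
  [0.036,0,0,0,0],
])

```text
time_s: 28.13
eef_pos: [0.4402, -0.1765, 0.1473]
orientation: [0.933, -0.359, 0.002, 0.001]
ft_force: [5.4, -11.2, -0.0]
finger_gap: 0.0362
```

```bash
python3 wr.py w4.png
```

```text
[ 5.900e+00 -1.204e+01  3.100e-01 -2.140e+00 -9.600e-01  1.000e-02] Ftan 12.45 delta~ 0.265 tool arc ang 0.677 r 166.8 t 28.2833 gap 0.036174583654853903 eef [ 0.44021839 -0.17655171  0.1473124 ]
moment arm -0.173
```

View pics/w4.png

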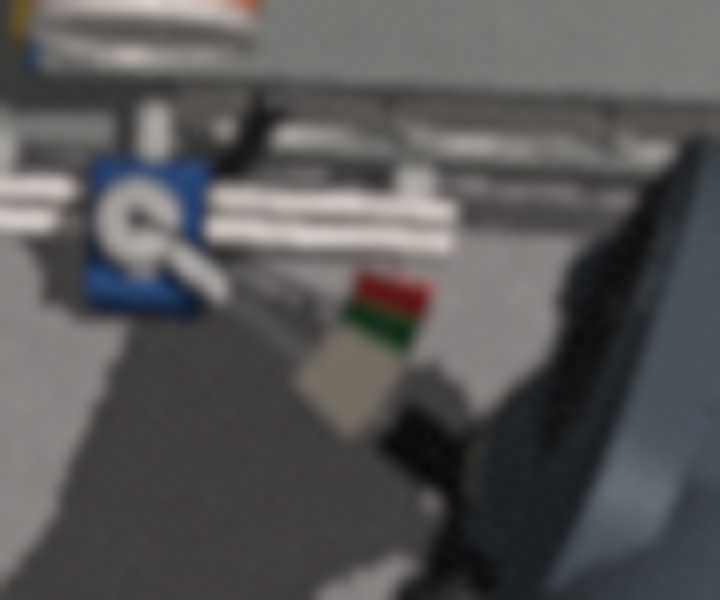

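Request:
move_arm([
  [0.036,0.0034,0,-0.0002,-0.02],
  [0.036,0.0068,-0.0001,-0.0005,-0.04],
  [0.036,0.0102,-0.0003,-0.0007,-0.06],
  [0.036,0.0136,-0.0005,-0.0009,-0.08],
  [0.036,0.017,-0.0008,-0.0011,-0.1],
  [0.036,0.0204,-0.0012,-0.0014,-0.12],
  [0.036,0.0237,-0.0017,-0.0016,-0.14],
  [0.036,0.0271,-0.0022,-0.0018,-0.16],
  [0.036,0.0304,-0.0027,-0.002,-0.18],
  [0.036,0.0338,-0.0034,-0.0022,-0.2],
  [0.036,0.0371,-0.0041,-0.0025,-0.22],
  [0.036,0.0404,-0.0049,-0.0027,-0.24],
])

```text
time_s: 29.28
eef_pos: [0.4718, -0.1978, 0.1492]
orientation: [0.97, -0.244, -0.0, -0.0]
ft_force: [0.3, -1.2, 0.2]
finger_gap: 0.036
```

Request:
move_arm([
  [0.036,0.002,0,-0.0002,-0.012],
  [0.036,0.004,-0.0001,-0.0004,-0.024],
  [0.036,0.006,-0.0001,-0.0005,-0.036],
  [0.036,0.008,-0.0002,-0.0006,-0.047],
  [0.036,0.01,-0.0003,-0.0008,-0.059],
  [0.036,0.0118,-0.0004,-0.0009,-0.07],
  [0.036,0.0118,-0.0004,-0.0009,-0.07],
  [0.05,0.0118,-0.0004,-0.0009,-0.07],
  [0.06,0.0118,-0.0004,-0.0009,-0.07],
  [0.06,0.0118,-0.0004,-0.0009,-0.07],
  [0.06,0.0118,-0.0004,-0.0009,-0.07],
])

```text
time_s: 30.2
eef_pos: [0.4823, -0.2032, 0.1502]
orientation: [0.978, -0.21, -0.0, -0.0]
ft_force: [0.5, -0.4, -0.0]
finger_gap: 0.0602
```

```bash
python3 wr.py w5.png
```

```text
[-0.24 -0.11 -0.29  0.02 -0.03 -0.01] Ftan -0.17 delta~ -0.004 tool arc ang 0.376 r 166.4 t 30.35 gap 0.06015997654510043 eef [ 0.48236908 -0.20322844  0.15020145]
moment arm 0.114
```

View pics/w5.png

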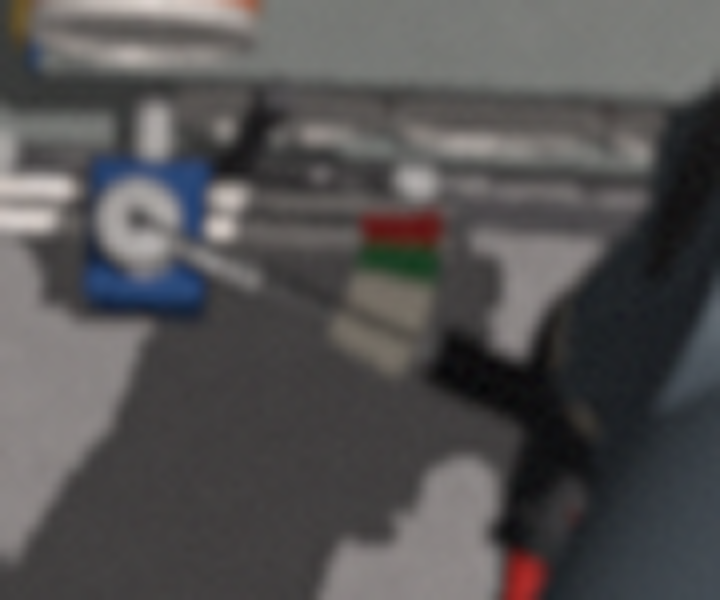

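Back at zero, matching the picture before loading. Withdraw upward and aside, then check everything.

Request:
move_arm([
  [0.06,0,0,-0.01,0],
  [0.06,0,0,-0.03,0],
  [0.06,0,0,-0.06,0],
  [0.06,0,0,-0.09,0],
  [0.06,0,0,-0.12,0],
  [0.06,0,0,-0.14,0],
  [0.06,-0.02,0.02,-0.14,0],
  [0.06,-0.05,0.05,-0.14,0],
  [0.06,-0.08,0.08,-0.14,0],
  [0.06,-0.11,0.11,-0.14,0],
  [0.06,-0.13,0.13,-0.14,0],
  [0.06,-0.13,0.13,-0.14,0],
])

```text
time_s: 31.35
eef_pos: [0.3062, -0.2689, 0.2915]
orientation: [0.977, -0.212, -0.0, 0.001]
ft_force: [0.3, 0.3, 0.8]
finger_gap: 0.0601
```

```bash
python3 chk2.py; python3 - <<'E'
from h import *
p,_=snap('top','20');q,_=snap('side','20')
crop(p,285,120,465,250,4,'t20.png')
s=get_state();print(s['eef_pos'],s['time_s'])
crop(p,290,140,350,200,12,'t20b.png')
E
```

```text
[ 0.05  0.14 -0.2   0.   -0.02 -0.01] [-339.32 -198.48  209.26] 31.5
front [-0.1    0.017]
second [0.022 0.048]
orange [ 0.005 -0.012]
[ 0.31129941 -0.26814569  0.29046569] 31.6
```

View pics/t20.png

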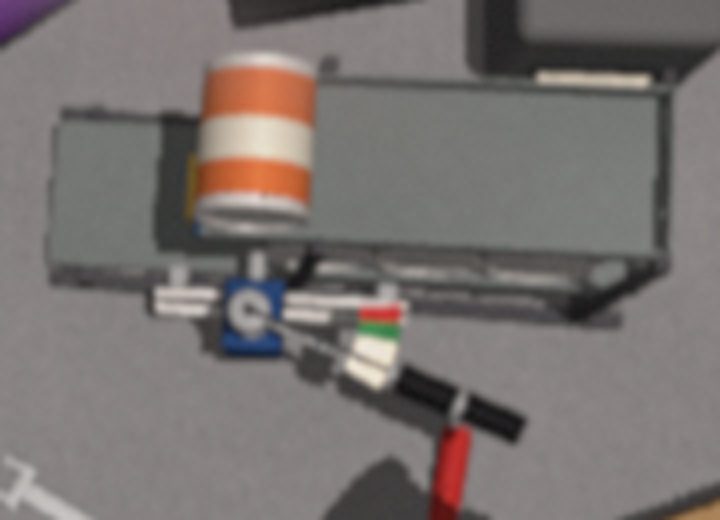

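View pics/t20b.png

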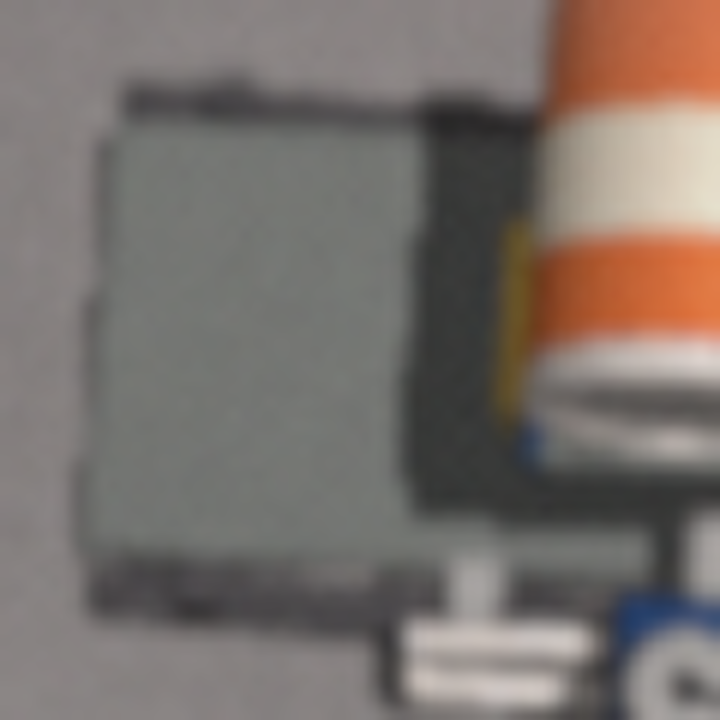

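View pics/side20.png

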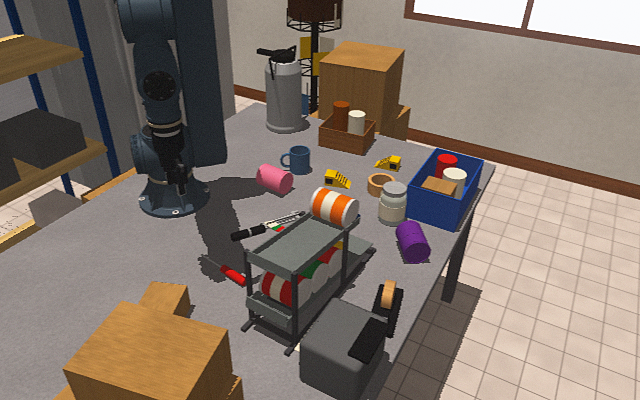

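```bash
python3 -c "
from cell import *
print(close_job())"
```

```text
the job is handed in; nothing more can be done
None
```

The job is handed in after about 32 s of the 72 s: the chock is in place and the stop passed the torque check. No verdict was reported.

**Chock**
- I picked the yellow wedge farthest to the robot's right and pressed it flat on the apron.
- The moves allow no lean, so I pushed the heel with the back of an open, upright finger until it stopped solidly against the front can.
- It stopped at the same spot twice, and the measured moments put that contact at the heel's height, not the tier's lip.
- **Shift check:** the front and second cans and the upper can had moved less than about 0.5 mm in the side view.

**Wrench**
- I swung the handle clockwise to about 0.26–0.27 rad, by force (12.3 N) and by geometry. The pointer's computed line fell in the middle of the green.
- I held it there for about 3 s. The force stayed steady and the screw did not turn.
- I then eased it back to zero and let go. The wrench looks as it did at the start, and the other things look undisturbed.

**Checks that disagreed**
- **Heel position:** both cameras put the chock's heel 2–3 mm farther down-slope than the nominal snug place. That is about the size of the measuring error.
- **Push force:** it rose to about 12 N at the stop without moving the cans, although 2–4 N is said to start the row. I put this down to friction under the wedge, so "snug" rests on the solid stop, not on a direct view of the contact.

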